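Pack the mixer repair kit from parts tins and bottles

ROBOT

A 6-joint arm with a two-finger parallel gripper is mounted at the origin on a cart in front of the work surface, level with it; the furniture and walls round the work are solid. World frame = base frame: x ahead of the robot, y to its left, z up, the work surface at z = 0. Lengths are in m, angles in rad, forces in N, time in s.
With the tool pointing down it reaches from about 0.325 to 0.925 m from the base axis. Payload 3.1 kg.
Tool frame: the origin (TCP) lies midway between the tips of the shut fingers; the grasp point (between the pads) lies 19 mm behind it (r.grasp_offset is the distance from the TCP to the grasp point, in m); z points along the fingers, y is the line along which they close (so a half turn about z gives the same grasp; the last joint's range is limited). The gripper opens to 85 mm and grips with 20 to 120 N. Pads are 22 mm wide; open, the fingers measure 114 mm over their backs; the gripper's body (76 mm by 85 mm) begins 54 mm behind the grasp point. The pads swing forward as they close: fully open they stand 13 mm farther back than shut.
Start: joints at [0.993, 0.217, 1.613, -0, 1.311, -0.112], TCP at [0.281, 0.558, 0.231] pointing down, gripper open.
Joint ranges: [-2.75, 2.75], [-0.78, 2.1], [0.31, 2.55], [-1.13, 4.27], [0.13, 2.63], [-2.58, 2.58]. Speed limits (rad/s): [2.79, 2.79, 3.14, 3.14, 3.14, 3.14].

INTERFACE

Orientations are given as a unit quaternion [w, x, y, z].
In Python, from rig import readout, vision, r gives the robot as it stands.
- The arm moves only by the tool servo_tool, never from a script. Its argument "targets" is a list of rows, each a list of 6 numbers: the shift along the tool's x, y, z scaled (see below), then the turn, a rotation vector about the tool's x, y, z scaled (see below). In form: [[tx, ty, tz, rx, ry, rz], ...]. A call has 1 to 5 rows; each row is the pose to reach, as a shift and turn from the pose commanded when the call began, along the tool's axes at that moment; what a row does not reach only later rows make up. The controller multiplies each number of a shift by 0.4 m and each number of a turn by 90 degrees. A row lasts 1/10 s, in which the tool goes at most 50 mm and 8.59 degrees, less where a joint would pass 70% of its speed; a pose out of reach is approached as far as the arm can. A call with a number of a shift or a turn outside -1 to 1 is refused whole. A call with a gripper value outside its range is refused whole. "fingers" is the opening, from 0 (shut) to 1 (fully open), set as the call begins (left out, the last holds). The fingers move at their own pace and stop on an object; the grip force is fixed at half the most. Time passes only in rows, so rows that repeat a pose let the fingers close. It gives the time, the measured TCP pose, the force, the opening and the grip force at its end, in the units of the state.
- readout.get_obs(): the state, without advancing time (a new reading comes with each control period).
- vision.get_image(name): name is "scene" or "top"; returns a dict with "color" (400x640x3 uint8, red, green, blue), "fx", "fy", "cx", "cy" (pixels), "R" (3x3) and "t" (3): a world point X has camera coordinates R X + t. Camera axes: x right, y down, z forward; pixel columns grow to the right and rows downward; lengths in m; the calibration is good to about 2 mm. A picture is of the moment at which its call begins. There is no depth.
- r.hand_in(): hands the job in; it is judged then, once.
The state is a dict: "time_s": time; "qpos": joint angles; "joint_vel": joint speeds; "joint_efforts": joint torques, N m; "eef_pos": TCP position; "tcp_rot": TCP orientation; "force": force on the tool from outside, world axes, zero at the start; "moment": the same for the moment, N m; "gripper_width": finger opening in m; "grasp_force": force on a finger pad.
Only numpy, scipy, OpenCV 4.12 (cv2) and the standard library are available. Lean on these libraries where they do the work, as an engineer would, in place of code of your own. Each camera call takes 0.05 s, during which the arm holds its last target. There are 200 camera calls.

TASK

Pack the crate for the mixer gearbox call-out: stand every glue and oil bottle from the bench upright in a bottle cell of its own; find the small brass gear and the small ball bearing, each shut in one of the three green tins, and lower both, without dropping them, flat onto the felt of the crate's parts tray. So that nothing gets mixed up, never have two tins open at once; leave the white nylon gear in its tin and finish with all three tins shut. Leave the solder spool and the small motor on the bench alone.

Things in the scene. Friction and masses are not known exactly. Their poses are not given: they have to be found in the camera images.
- tin_a_floor (a point): green steel parts tin, fixed to the bench, outside 120 (x, front to back) x 110 (y) x 40 mm, walls and floor 3 mm, one of three alike; this point is the centre of its inner floor, 3 mm above the bench. Its x axis points from the lid's front edge to the hinge at the back, y along the hinge, z up; the lid's hinge line lies 60 mm behind this point and 37.5 mm above it
- lid_a_knob (a point): grip point of the round black knob on the lid of tin a: knob head 22 mm across, from 22 to 36 mm above the hinge height when the lid is shut; this point is on its axis, 96 mm in front of the hinge line and 28 mm above it when shut; it swings with the lid
- lid_a (a joint): lid of tin a: 0 shut, grows as the front edge is lifted and swung back, 1.85 rad fully open; stiff hinge (friction 0.1 N m) that stays at whatever angle it is left; about 2 N at the knob moves it
- tin_b_floor (a point): green steel parts tin, fixed to the bench, outside 120 (x, front to back) x 110 (y) x 40 mm, walls and floor 3 mm, one of three alike; this point is the centre of its inner floor, 3 mm above the bench. Its x axis points from the lid's front edge to the hinge at the back, y along the hinge, z up; the lid's hinge line lies 60 mm behind this point and 37.5 mm above it
- lid_b_knob (a point): grip point of the round black knob on the lid of tin b: knob head 22 mm across, from 22 to 36 mm above the hinge height when the lid is shut; this point is on its axis, 96 mm in front of the hinge line and 28 mm above it when shut; it swings with the lid
- lid_b (a joint): lid of tin b: 0 shut, grows as the front edge is lifted and swung back, 1.85 rad fully open; stiff hinge (friction 0.1 N m) that stays at whatever angle it is left; about 2 N at the knob moves it
- tin_c_floor (a point): green steel parts tin, fixed to the bench, outside 120 (x, front to back) x 110 (y) x 40 mm, walls and floor 3 mm, one of three alike; this point is the centre of its inner floor, 3 mm above the bench. Its x axis points from the lid's front edge to the hinge at the back, y along the hinge, z up; the lid's hinge line lies 60 mm behind this point and 37.5 mm above it
- lid_c_knob (a point): grip point of the round black knob on the lid of tin c: knob head 22 mm across, from 22 to 36 mm above the hinge height when the lid is shut; this point is on its axis, 96 mm in front of the hinge line and 28 mm above it when shut; it swings with the lid
- lid_c (a joint): lid of tin c: 0 shut, grows as the front edge is lifted and swung back, 1.85 rad fully open; stiff hinge (friction 0.1 N m) that stays at whatever angle it is left; about 2 N at the knob moves it
- cell_1 (a point): bottle cell 1 of the crate: 66 x 66 mm inside; this point is the centre of its floor, 6 mm above the bench; axes as the crate's. Cells 1 and 2 are the outermost in -y, 3 and 4 next to the parts tray; 1 and 3 on the -x side
- cell_2 (a point): bottle cell 2 of the crate: 66 x 66 mm inside; this point is the centre of its floor, 6 mm above the bench; axes as the crate's. Cells 1 and 2 are the outermost in -y, 3 and 4 next to the parts tray; 1 and 3 on the -x side
- cell_3 (a point): bottle cell 3 of the crate: 66 x 66 mm inside; this point is the centre of its floor, 6 mm above the bench; axes as the crate's. Cells 1 and 2 are the outermost in -y, 3 and 4 next to the parts tray; 1 and 3 on the -x side
- cell_4 (a point): bottle cell 4 of the crate: 66 x 66 mm inside; this point is the centre of its floor, 6 mm above the bench; axes as the crate's. Cells 1 and 2 are the outermost in -y, 3 and 4 next to the parts tray; 1 and 3 on the -x side
- tray (a point): grey felt-lined parts tray, the +y end of the fixed plywood service crate (crate outside 150 (x) x 236 (y) x 42 mm, outer walls 42 mm high, dividers 36 mm high, all 6 mm thick; two by two bottle cells fill its -y end). Tray 138 (x) x 80 (y) mm inside; this point is the centre of the felt, 9 mm above the bench; axes as the crate's
- glue_a_mid (a point): white glue bottle with a yellow nozzle, 38 mm across, 115 mm tall; gripped on its body, the lowest 78 mm (all above is nozzle); this point is on its axis, half-way up (57.5 mm above its foot); z along the bottle; about 0.1 kg. May be absent
- glue_b_mid (a point): white glue bottle with a yellow nozzle, 38 mm across, 115 mm tall; gripped on its body, the lowest 78 mm (all above is nozzle); this point is on its axis, half-way up (57.5 mm above its foot); z along the bottle; about 0.1 kg. May be absent
- oil_a_mid (a point): amber oil bottle with a black cap, 40 mm across, 109 mm tall; gripped on its straight body, the lowest 80 mm; this point is on its axis, half-way up (54.5 mm above its foot); z along the bottle; about 0.1 kg. May be absent
- oil_b_mid (a point): amber oil bottle with a black cap, 40 mm across, 109 mm tall; gripped on its straight body, the lowest 80 mm; this point is on its axis, half-way up (54.5 mm above its foot); z along the bottle; about 0.1 kg. May be absent
- gear_mid (a point): wanted part: small brass gear, 26 mm across the teeth, 12 mm tall with its hub, toothed rim the lowest 7 mm; this point is on its axis 6 mm above its underside; z along its axis. At the start it lies flat in the front half of one of the shut tins
- nylon_gear_mid (a point): white nylon gear, 44 mm across, 14 mm tall, lying in the remaining tin, not wanted, to stay in it; this point is on its axis 7 mm above its underside
- bearing_mid (a point): wanted part: steel ball bearing with an orange seal, 28 mm across, 8 mm tall; this point is on its axis 4 mm above its underside; z along its axis. At the start it lies flat in the front half of another of the shut tins
- spool: spool of solder with yellow flanges standing on the bench, 52 mm across, 36 mm tall, origin under its centre; to be left alone
- motor: small bare-metal electric motor lying on the bench, 37x71x27 mm, origin under its centre; to be left alone

How it is judged:
By the outcome, as a careful person would: the job done as asked, in the order asked, and still so for the second after the job is handed in, with the robot touching nothing.
Of glue_a, glue_b, oil_a, oil_b only 2 to 4 are there at a start; the rules pass over those that are not, and their reading is None.
At some moment in a run one of oil_a, oil_b may be knocked a few centimetres aside while the robot is not near it.
It also fails if it takes over 210 s, if anything falls off the work surface, if the arm or the gripper's body presses on something with over 40 N, if the wrist force passes 120 N, or if a joint passes its speed limit or range.

## Working session

There is one attempt and no reset: what is moved stays moved. The work goes in short steps, Python scripts to look and compute and a tool call to move; the robot and the scene stay as the last step left them, time stands still between calls to the robot, and variables do not carry over. Pictures are saved under pics/ and viewed, at most 14 in all, crops included, and the job is handed in when it is done.

Besides the shell and the picture viewer there is one more tool, called after "Emit:" in YAML: its name, and indented under it one key for each argument. servo_tool: Moves the arm, as the interface text tells. Shifts and turns lie within -1 to 1; 1 stands for 0.4 m of shift or 90 degrees of turn. Its arguments: {"type":"object","properties":{"targets":{"type":"array"},"fingers":{"type":"number"}},"required":["targets"]}

```bash
ls; mkdir -p pics; python3 - <<'E'
from rig import readout, vision, r
import cv2
o=readout.get_obs(); print({k:(v if not hasattr(v,'round') else v) for k,v in o.items()}); print(r.grasp_offset)
for n in('scene','top'):
    d=vision.get_image(n); cv2.imwrite(f'pics/{n}0.png',d['color'][:,:,::-1]); print(n,d['fx'],d['fy'],d['cx'],d['cy'],d['R'],d['t'])
E
```

```text
pics
{'time_s': 0.0, 'qpos': array([ 9.92781234e-01,  2.17774899e-01,  1.61493483e+00,  5.57979160e-06,
        1.31130586e+00, -1.12192519e-01]), 'joint_vel': array([-4.81908578e-04,  1.15604939e-04,  9.25887667e-04,  7.87435584e-05,
        6.68264500e-04, -1.47341420e-03]), 'joint_efforts': array([ 2.63318443e-04, -3.96837866e+01, -3.03859949e+01,  2.42373545e-06,
        9.69483226e-03,  1.58219112e-06]), 'eef_pos': array([0.2802475 , 0.55772964, 0.22995505]), 'tcp_rot': array([-4.12369542e-04,  2.30811706e-01,  9.72997682e-01, -1.13912850e-03]), 'force': array([ 0.34716445,  0.05348686, -0.83883089]), 'moment': array([ 0.0525244 ,  0.03516434, -0.01893477]), 'grasp_force': 0.0, 'gripper_width': 0.08543178428267649}
0.0187
scene 438.252943340138 438.252943340138 320.82674154977815 203.43609232304624 [[ 0.70783663 -0.70610885  0.01943168]
 [-0.41972017 -0.44255498 -0.79245194]
 [ 0.56815691  0.55277064 -0.60962475]] [-0.42358218  0.23446046  1.06102026]
top 507.33201523066225 507.33201523066225 322.9374946887718 195.87112821002012 [[-0.0266778  -0.99964274  0.00163804]
 [-0.99090113  0.02622819 -0.13201147]
 [ 0.13192134 -0.00514492 -0.99124684]] [-0.05533412  0.52579712  1.44988019]
```

View pics/scene0.png

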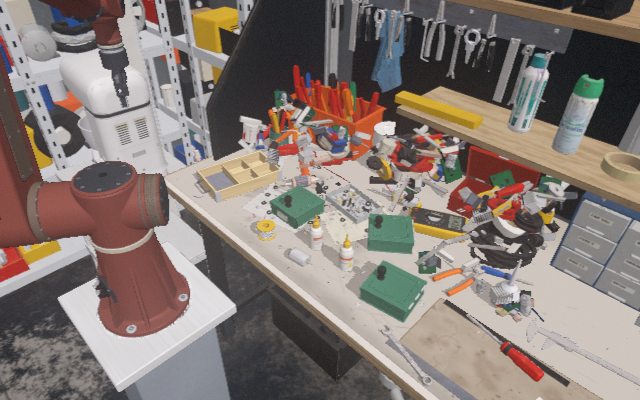

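View pics/top0.png

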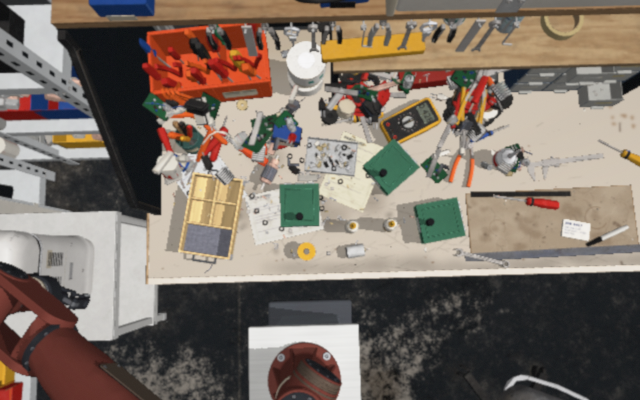

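The scene picture shows the crate at (240,175), three tins at (297,206), (390,232) and (393,290), and glue bottles at (317,235) and (346,255). No oil bottle is obvious. I'll take enlarged crops next.

```bash
python3 - <<'E'
import cv2
a=cv2.imread('pics/top0.png')[135:275,170:480]; cv2.imwrite('pics/topc.png',cv2.resize(a[:,:155],None,fx=4,fy=4,interpolation=2))
cv2.imwrite('pics/topd.png',cv2.resize(a[:,155:],None,fx=4,fy=4,interpolation=2))
E
```

```text
(no output)
```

View pics/topc.png

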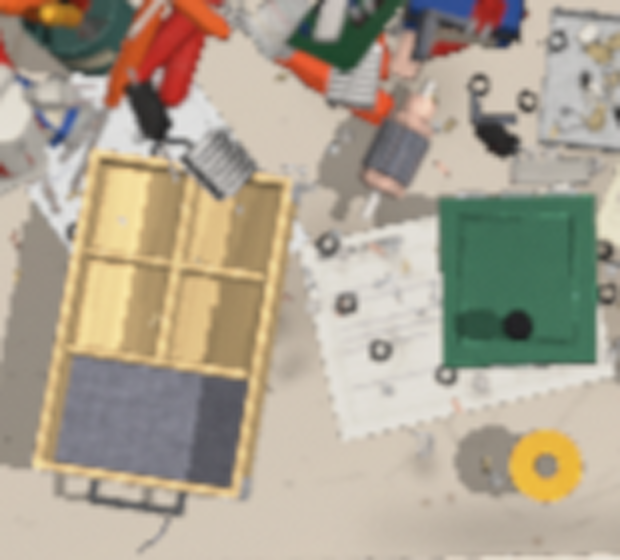

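View pics/topd.png

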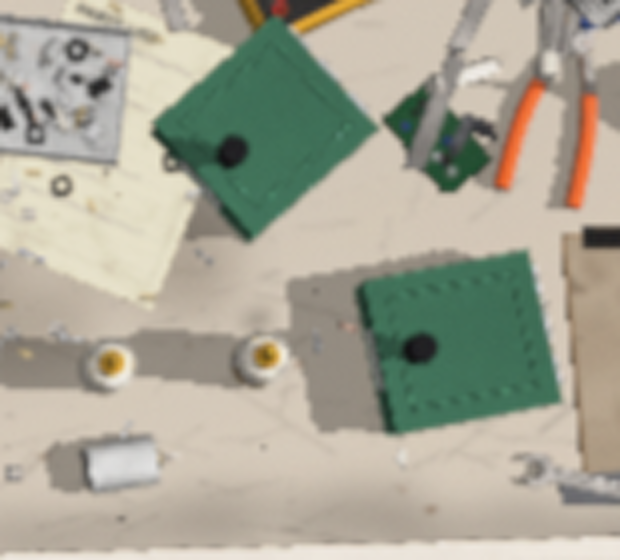

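The crops (4x) show the crate corners, with the tray nearest the robot. Two white glue bottles stand at (110,362) and (265,355) in the right crop. Knobs are at (517,325) in the left crop and at (232,150) and (420,348) in the right crop. I'll compute poses and check the scene view for oil bottles.

```bash
cat > h.py <<'E'
import numpy as np, cv2
from rig import readout, vision, r
def ray(d,uv,z):
    R,t=np.array(d['R']),np.array(d['t']); C=-R.T@t
    v=R.T@np.array([(uv[0]-d['cx'])/d['fx'],(uv[1]-d['cy'])/d['fy'],1])
    return (C+v*(z-C[2])/v[2])
def proj(d,X):
    c=np.array(d['R'])@np.array(X)+d['t']; return np.array([d['fx']*c[0]/c[2]+d['cx'],d['fy']*c[1]/c[2]+d['cy']])
def state():
    o=readout.get_obs(); w,x,y,z=o['tcp_rot']
    from scipy.spatial.transform import Rotation as Ro
    return o,Ro.from_quat([x,y,z,w]).as_matrix()
def plan(pts,yaw=None):
    """pts: world TCP targets; yaw: wanted angle (deg) of tool y. prints total shift/turn in command units from now"""
    o,R=state(); p=o['eef_pos']
    cy=np.degrees(np.arctan2(R[1,1],R[0,1]))
    print('t',round(o['time_s'],1),'tcp',p.round(4),'yaw',cy.round(1),'tilt',np.degrees(np.arccos(-R[2,2])).round(2),'w',round(o['gripper_width'],4),'gf',round(o['grasp_force'],1),'F',o['force'].round(1))
    if yaw is not None:
        dy=(yaw-cy+90)%180-90; print('turn rz',round(-dy/90,4))
    for q in pts:
        print('->',np.round(q,4),((R.T@(np.array(q)-p))/0.4).round(4))
E
python3 - <<'E'
from h import *
d=vision.get_image('top'); s=vision.get_image('scene')
L=lambda p:(p[0]/4+170-.4,p[1]/4+135-.4); Rr=lambda p:(p[0]/4+325-.4,p[1]/4+135-.4)
T={'A':(L,[(440,197),(595,197),(595,363),(443,365)],(517,325)),'B':(Rr,[(280,18),(378,128),(250,240),(155,130)],(232,150)),'C':(Rr,[(360,285),(528,252),(560,402),(392,432)],(420,348))}
for k,(f,c,kn) in T.items():
    w=np.array([ray(d,f(p),.042)[:2] for p in c]); K=ray(d,f(kn),.0765)
    print(k,'centre',w.mean(0).round(4),'knob',K[:2].round(4),'edges',np.linalg.norm(w-np.roll(w,-1,0),axis=1).round(3),'angs',np.degrees(np.arctan2(*(np.roll(w,-1,0)-w).T[::-1])).round(1), 'knobdir',np.degrees(np.arctan2(*(w.mean(0)-K[:2])[::-1])).round(1),np.linalg.norm(w.mean(0)-K[:2]).round(3))
w=np.array([ray(d,L(p),.042)[:2] for p in [(93,152),(293,180),(243,494),(36,464)]])
print('crate',w.round(4),w.mean(0),np.linalg.norm(w-np.roll(w,-1,0),axis=1).round(3),np.degrees(np.arctan2(*(np.roll(w,-1,0)-w).T[::-1])).round(1))
for p,n in (((111,362),'g1'),((266,356),'g2')):
    X=ray(d,Rr(p),.113); print(n,X.round(4),'scene top',proj(s,X).round(1),'foot',proj(s,[X[0],X[1],0]).round(1))
a=s['color'][120:320,180:440,::-1]; cv2.imwrite('pics/sc.png',cv2.resize(a,None,fx=3,fy=3,interpolation=2))
E
```

```text
A centre [0.4994 0.0005] knob [0.4634 0.0006] edges [0.113 0.121 0.11  0.123] angs [-9.150e+01  1.785e+02  8.920e+01  1.000e-01] knobdir -0.1 0.036
B centre [ 0.6041 -0.2714] knob [ 0.5827 -0.2416] edges [0.109 0.126 0.106 0.126] angs [-141.1  129.5   38.5  -49.5] knobdir -54.3 0.037
C centre [ 0.4432 -0.405 ] knob [ 0.4373 -0.3684] edges [0.125 0.111 0.124 0.108] angs [ -80.4 -171.5   98.5    9.4] knobdir -80.8 0.037
crate [[0.602  0.3098]
 [0.5774 0.1636]
 [0.3504 0.2007]
 [0.3758 0.3491]] [0.4763963  0.25580266] [0.148 0.23  0.151 0.23 ] [-99.6 170.7  80.3  -9.8]
g1 [ 0.4305 -0.1476  0.113 ] scene top [316.1 214.6] foot [315.6 246.1]
g2 [ 0.4318 -0.2543  0.113 ] scene top [346.3 233.9] foot [344.  265.8]
```

View pics/sc.png

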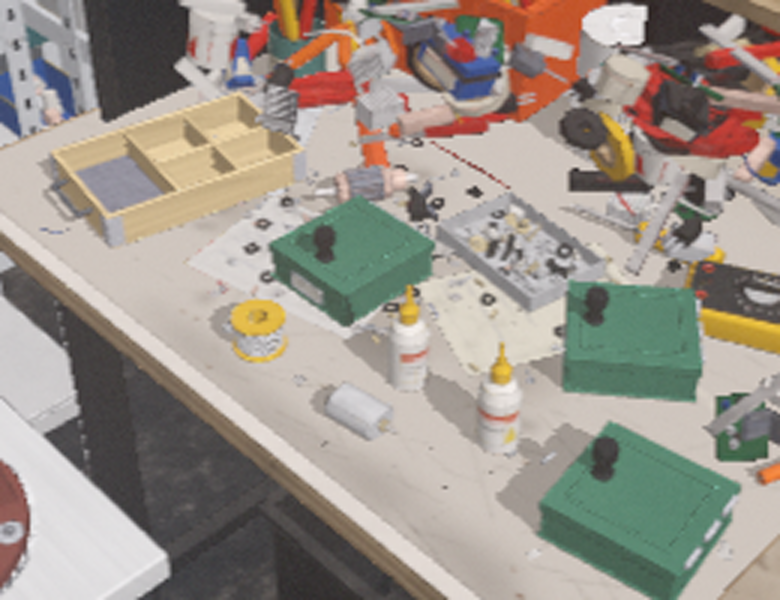

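The scene crop shows only the two glue bottles, with feet near crop pixels (410,388) and (500,450), which agrees with the top view. There are no oil bottles. The tins' knob sides match the computed poses. Next is a move planner, and then the first bottle.

```bash
cat >> h.py <<'E'
def rz(y):
    c,s=np.cos(np.radians(y)),np.sin(np.radians(y)); return np.array([[s,c,0],[-c,s,0],[0,0,-1.]])
def seq(wps,step=.2,turn=40):
    """wps: [(x,y,z,yaw|None)] -> per call one row (to be repeated) in command units"""
    o,R=state(); p=o['eef_pos'].copy(); y=np.degrees(np.arctan2(R[1,1],R[0,1])); plan([])
    for w in wps:
        q=np.array(w[:3]); dy=0 if w[3] is None else (w[3]-y+90)%180-90
        n=max(1,int(np.ceil(np.linalg.norm(q-p)/step-1e-6)),int(np.ceil(abs(dy)/turn)))
        print('to',np.round(w[:3],4))
        d=(q-p)/n
        for i in range(n):
            print('  ',(rz(y).T@d/.4).round(3).tolist(),[0,0,round(-dy/n/90,3)]); y+=dy/n
        p=q
C0=np.array([.4764,.2558]); EX=np.array([.167,.986]); EY=np.array([-.986,.167])
def crate(x,y): return C0+x*EX+y*EY
E
python3 -c "
from h import *
seq([(.4305,-.1476,.19,-9.6),(.4305,-.1476,.044,None)])"
```

```text
t 0.2 tcp [0.2804 0.558  0.2304] yaw 63.3 tilt 0.09 w 0.0855 gf 0.0 F [-0.  -0.2  0.4]
to [ 0.4305 -0.1476  0.19  ]
   [0.282, -0.352, 0.025] [0, 0, np.float64(0.203)]
   [0.378, -0.246, 0.025] [0, 0, np.float64(0.203)]
   [0.436, -0.116, 0.025] [0, 0, np.float64(0.203)]
   [0.45, 0.027, 0.025] [0, 0, np.float64(0.203)]
to [ 0.4305 -0.1476  0.044 ]
   [0.0, 0.0, 0.365] [0, 0, 0.0]
```

```bash
sed -i 's/np.array(\[\[s,c,0\],\[-c,s,0\],/np.array([[-s,c,0],[c,s,0],/; s/round(-dy\/n\/90,3)/float(round(-dy\/n\/90,3))/' h.py
python3 -c "
from h import *
o,R=state(); print(np.abs(R-rz(63.3)).max())
seq([(.4305,-.1476,.19,-9.6),(.4305,-.1476,.044,None)])"
```

```text
0.00155949468852954
t 0.2 tcp [0.2804 0.558  0.2304] yaw 63.3 tilt 0.09 w 0.0855 gf 0.0 F [-0.  -0.2  0.4]
to [ 0.4305 -0.1476  0.19  ]
   [-0.282, -0.352, 0.025] [0, 0, 0.203]
   [-0.378, -0.246, 0.025] [0, 0, 0.203]
   [-0.436, -0.116, 0.025] [0, 0, 0.203]
   [-0.45, 0.027, 0.025] [0, 0, 0.203]
to [ 0.4305 -0.1476  0.044 ]
   [0.0, 0.0, 0.365] [0, 0, 0.0]
```

Emit:
servo_tool:
  targets:
    - [-0.282,-0.352,0.025,0,0,0.203]
    - [-0.282,-0.352,0.025,0,0,0.203]
    - [-0.282,-0.352,0.025,0,0,0.203]
    - [-0.282,-0.352,0.025,0,0,0.203]
    - [-0.282,-0.352,0.025,0,0,0.203]
  fingers: 1

```text
time_s: 0.7
eef_pos: [0.3182, 0.3785, 0.2204]
tcp_rot: [-0.0, 0.384, 0.923, -0.001]
force: [-0.6, -0.8, 0.6]
gripper_width: 0.0854
grasp_force: 0.0
```

Emit:
servo_tool:
  targets:
    - [-0.378,-0.246,0.025,0,0,0.203]
    - [-0.378,-0.246,0.025,0,0,0.203]
    - [-0.378,-0.246,0.025,0,0,0.203]
    - [-0.378,-0.246,0.025,0,0,0.203]
    - [-0.378,-0.246,0.025,0,0,0.203]

```text
time_s: 1.2
eef_pos: [0.3562, 0.2033, 0.2111]
tcp_rot: [0.0, 0.526, 0.85, -0.0]
force: [0.1, 0.7, 0.2]
gripper_width: 0.0853
grasp_force: 0.0
```

Emit:
servo_tool:
  targets:
    - [-0.436,-0.116,0.025,0,0,0.203]
    - [-0.436,-0.116,0.025,0,0,0.203]
    - [-0.436,-0.116,0.025,0,0,0.203]
    - [-0.436,-0.116,0.025,0,0,0.203]
    - [-0.436,-0.116,0.025,0,0,0.203]

```text
time_s: 1.7
eef_pos: [0.3942, 0.027, 0.2017]
tcp_rot: [0.001, 0.654, 0.756, 0.0]
force: [0.4, -0.4, -0.0]
gripper_width: 0.0853
grasp_force: 0.0
```

Emit:
servo_tool:
  targets:
    - [-0.45,0.027,0.025,0,0,0.203]
    - [-0.45,0.027,0.025,0,0,0.203]
    - [-0.45,0.027,0.025,0,0,0.203]
    - [-0.45,0.027,0.025,0,0,0.203]
    - [-0.45,0.027,0.025,0,0,0.203]

```text
time_s: 2.2
eef_pos: [0.432, -0.1493, 0.1916]
tcp_rot: [0.001, 0.766, 0.643, 0.0]
force: [0.1, -0.2, 0.2]
gripper_width: 0.0848
grasp_force: 0.0
```

```bash
python3 -c "
from h import *
seq([(.4305,-.1476,.044,-9.6)])"
```

```text
t 2.2 tcp [ 0.432  -0.1493  0.1916] yaw -9.9 tilt 0.08 w 0.0848 gf 0.0 F [ 0.1 -0.2  0.2]
to [ 0.4305 -0.1476  0.044 ]
   [0.004, -0.005, 0.369] [0, 0, -0.004]
```

Emit:
servo_tool:
  targets:
    - [0.004,-0.005,0.1,0,0,0]
    - [0.004,-0.005,0.2,0,0,0]
    - [0.004,-0.005,0.3,0,0,0]
    - [0.004,-0.005,0.369,0,0,0]
    - [0.004,-0.005,0.369,0,0,0]

```text
time_s: 2.7
eef_pos: [0.425, -0.1414, 0.0397]
tcp_rot: [-0.005, 0.764, 0.645, -0.002]
force: [-0.8, 0.6, 0.3]
gripper_width: 0.0857
grasp_force: 0.0
```

Emit:
servo_tool:
  targets:
    - [0,0,0,0,0,0]
    - [0,0,0,0,0,0]
    - [0,0,0,0,0,0]
    - [0,0,0,0,0,0]
    - [0,0,0,0,0,0]
  fingers: 0

```text
time_s: 3.2
eef_pos: [0.4306, -0.1466, 0.0462]
tcp_rot: [0.002, 0.765, 0.644, 0.001]
force: [0.0, -0.2, 5.7]
gripper_width: 0.0355
grasp_force: 59.4
```

Emit:
servo_tool:
  targets:
    - [0,0,0,0,0,0]
    - [0,0,0,0,0,0]
    - [0,0,-0.05,0,0,0]
    - [0,0,-0.1,0,0,0]
    - [0,0,-0.1,0,0,0]

```text
time_s: 3.7
eef_pos: [0.4312, -0.1471, 0.087]
tcp_rot: [0.004, 0.765, 0.644, 0.002]
force: [1.0, -0.3, -1.1]
gripper_width: 0.0355
grasp_force: 60.4
```

```bash
python3 -c "
from h import *
a=crate(-.036,-.007)
seq([(.43,-.148,.2,-9.6),(*a,.2,None),(*a,.052,None)])"
```

```text
t 3.7 tcp [ 0.4312 -0.1471  0.087 ] yaw -9.8 tilt 0.45 w 0.0355 gf 60.4 F [ 1.  -0.3 -1.1]
to [ 0.43  -0.148  0.2  ]
   [-0.003, -0.003, -0.282] [0, 0, -0.002]
to [0.4773 0.2191 0.2   ]
   [0.462, -0.018, 0.0] [0, 0, 0.0]
   [0.462, -0.018, 0.0] [0, 0, 0.0]
to [0.4773 0.2191 0.052 ]
   [0.0, 0.0, 0.37] [0, 0, 0.0]
```

Emit:
servo_tool:
  targets:
    - [0,0,-0.09,0,0,0]
    - [0,0,-0.18,0,0,0]
    - [0,0,-0.25,0,0,0]
    - [0,0,-0.28,0,0,0]
    - [0,0,-0.28,0,0,0]

```text
time_s: 4.2
eef_pos: [0.4295, -0.1462, 0.1971]
tcp_rot: [0.002, 0.765, 0.644, 0.001]
force: [0.4, 0.6, -2.0]
gripper_width: 0.0355
grasp_force: 60.4
```

Emit:
servo_tool:
  targets:
    - [0.1,-0.004,0,0,0,0]
    - [0.2,-0.008,0,0,0,0]
    - [0.3,-0.012,0,0,0,0]
    - [0.4,-0.016,0,0,0,0]
    - [0.462,-0.018,0,0,0,0]

```text
time_s: 4.7
eef_pos: [0.4508, 0.0402, 0.1928]
tcp_rot: [-0.002, 0.764, 0.645, -0.001]
force: [0.3, -0.5, -1.1]
gripper_width: 0.0353
grasp_force: 60.4
```

Emit:
servo_tool:
  targets:
    - [0.1,-0.004,0,0,0,0]
    - [0.2,-0.008,0,0,0,0]
    - [0.3,-0.012,0,0,0,0]
    - [0.4,-0.016,0,0,0,0]
    - [0.462,-0.018,0,0,0,0]

```text
time_s: 5.2
eef_pos: [0.4753, 0.2232, 0.1925]
tcp_rot: [-0.001, 0.764, 0.645, -0.002]
force: [-0.4, -0.4, -0.7]
gripper_width: 0.0349
grasp_force: 60.4
```

Emit:
servo_tool:
  targets:
    - [0,0,0,0,0,0]
    - [0,0,0.08,0,0,0]
    - [0,0,0.15,0,0,0]
    - [0,0,0.2,0,0,0]
    - [0,0,0.2,0,0,0]

```text
time_s: 5.7
eef_pos: [0.4721, 0.2187, 0.1099]
tcp_rot: [-0.002, 0.765, 0.644, -0.006]
force: [0.1, -0.4, -0.8]
gripper_width: 0.0354
grasp_force: 60.4
```

```bash
python3 -c "
from h import *
a=crate(-.036,-.007)
d=vision.get_image('top'); cv2.imwrite('pics/cell.png',cv2.resize(d['color'][140:280,160:360,::-1],None,fx=4,fy=4,interpolation=2))
seq([(*a,.056,-9.6)])"
```

```text
t 5.8 tcp [0.474  0.2194 0.1123] yaw -9.8 tilt 0.44 w 0.0357 gf 60.4 F [-0.1  0.4 -0.7]
to [0.4773 0.2191 0.056 ]
   [0.001, 0.008, 0.141] [0, 0, -0.002]
```

View pics/cell.png

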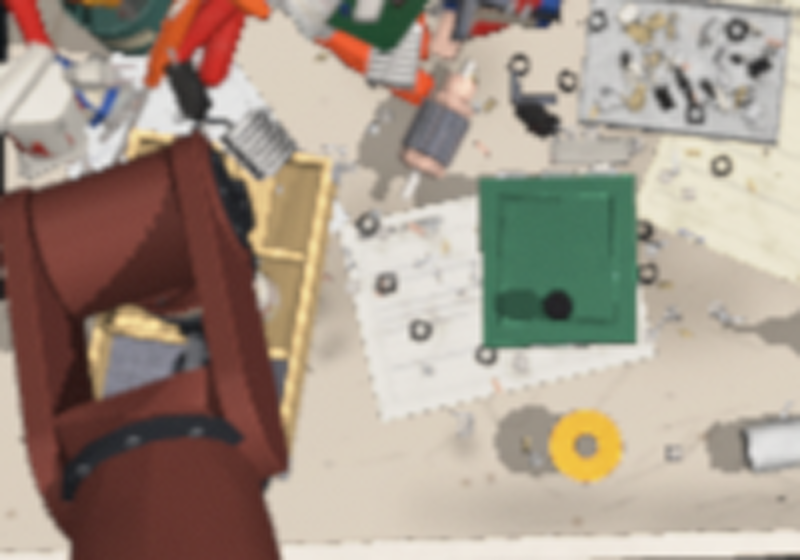

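The arm hides most of the cell, but the bottle's white side shows at (265,295), inside cell 3. Lowering it now.

Emit:
servo_tool:
  targets:
    - [0.001,0.008,0.05,0,0,0]
    - [0.001,0.008,0.1,0,0,0]
    - [0.001,0.008,0.14,0,0,0]
    - [0.001,0.008,0.147,0,0,0]
    - [0.001,0.008,0.147,0,0,0]

```text
time_s: 6.25
eef_pos: [0.4804, 0.2206, 0.0572]
tcp_rot: [0.0, 0.765, 0.644, -0.0]
force: [0.7, 0.7, -0.1]
gripper_width: 0.0349
grasp_force: 60.4
```

```bash
python3 -c "
from h import *
a=crate(-.036,-.007)
seq([(*a,.0525,-9.6)])"
```

```text
t 6.2 tcp [0.4804 0.2206 0.0572] yaw -9.8 tilt 0.01 w 0.0349 gf 60.4 F [ 0.7  0.7 -0.1]
to [0.4773 0.2191 0.0525]
   [-0.005, -0.007, 0.012] [0, 0, -0.002]
```

Emit:
servo_tool:
  targets:
    - [0,0,0.01,0,0,0]
    - [0,0,0.012,0,0,0]
    - [0,0,0.012,0,0,0]
    - [0,0,0.012,0,0,0]

```text
time_s: 6.65
eef_pos: [0.4805, 0.221, 0.0526]
tcp_rot: [0.0, 0.765, 0.644, 0.0]
force: [-0.3, -0.3, -1.1]
gripper_width: 0.0352
grasp_force: 60.4
```

Emit:
servo_tool:
  targets:
    - [0,0,0,0,0,0]
    - [0,0,0,0,0,0]
    - [0,0,0,0,0,0]
    - [0,0,0,0,0,0]
    - [0,0,0,0,0,0]
  fingers: 0.9

```text
time_s: 7.15
eef_pos: [0.4802, 0.2209, 0.0521]
tcp_rot: [0.0, 0.765, 0.644, 0.0]
force: [-0.6, 0.3, -0.0]
gripper_width: 0.0773
grasp_force: 0.0
```

Emit:
servo_tool:
  targets:
    - [0,0,-0.06,0,0,0]
    - [0,0,-0.14,0,0,0]
    - [0,0,-0.24,0,0,0]
    - [0,0,-0.3,0,0,0]
    - [0,0,-0.3,0,0,0]

```text
time_s: 7.65
eef_pos: [0.4836, 0.222, 0.1772]
tcp_rot: [0.002, 0.765, 0.644, 0.005]
force: [0.4, -0.2, 0.6]
gripper_width: 0.0769
grasp_force: 0.0
```

```bash
python3 -c "
from h import *
a=crate(.036,-.007)
seq([(.4318,-.2543,.175,-9.6),(.4318,-.2543,.046,None)])"
```

```text
t 7.7 tcp [0.4836 0.222  0.1772] yaw -9.8 tilt 0.57 w 0.0769 gf 0.0 F [ 0.4 -0.2  0.6]
to [ 0.4318 -0.2543  0.175 ]
   [-0.399, 0.025, 0.002] [0, 0, -0.001]
   [-0.399, 0.024, 0.002] [0, 0, -0.001]
   [-0.399, 0.024, 0.002] [0, 0, -0.001]
to [ 0.4318 -0.2543  0.046 ]
   [0.0, 0.0, 0.322] [0, 0, 0.0]
```

Emit:
servo_tool:
  targets:
    - [-0.1,0.006,0,0,0,0]
    - [-0.2,0.012,0,0,0,0]
    - [-0.3,0.018,0,0,0,0]
    - [-0.399,0.024,0,0,0,0]
    - [-0.399,0.024,0,0,0,0]

```text
time_s: 8.15
eef_pos: [0.4611, 0.0584, 0.1706]
tcp_rot: [-0.0, 0.766, 0.642, -0.002]
force: [0.6, 1.5, 0.8]
gripper_width: 0.0769
grasp_force: 0.0
```

Emit:
servo_tool:
  targets:
    - [-0.11,0.007,0,0,0,0]
    - [-0.22,0.014,0,0,0,0]
    - [-0.33,0.021,0,0,0,0]
    - [-0.44,0.028,0,0,0,0]
    - [-0.5,0.032,0,0,0,0]

```text
time_s: 8.65
eef_pos: [0.4406, -0.1392, 0.1713]
tcp_rot: [-0.0, 0.765, 0.644, -0.0]
force: [0.3, -0.2, -0.6]
gripper_width: 0.0773
grasp_force: 0.0
```

Emit:
servo_tool:
  targets:
    - [-0.1,0.006,0,0,0,0]
    - [-0.2,0.012,0,0,0,0]
    - [-0.298,0.018,0,0,0,0]
    - [-0.298,0.018,0,0,0,0]
    - [-0.298,0.018,0,0,0,0]
  fingers: 1

```text
time_s: 9.15
eef_pos: [0.4278, -0.2556, 0.171]
tcp_rot: [-0.001, 0.765, 0.644, 0.0]
force: [-0.3, 0.7, 0.5]
gripper_width: 0.0854
grasp_force: 0.0
```

```bash
python3 -c "
from h import *
seq([(.4318,-.2543,.046,-9.6)])"
```

```text
t 9.2 tcp [ 0.4278 -0.2556  0.171 ] yaw -9.9 tilt 0.14 w 0.0854 gf 0.0 F [-0.3  0.7  0.5]
to [ 0.4318 -0.2543  0.046 ]
   [0.005, 0.009, 0.313] [0, 0, -0.003]
```

Emit:
servo_tool:
  targets:
    - [0.005,0.009,0.08,0,0,0]
    - [0.005,0.009,0.16,0,0,0]
    - [0.005,0.009,0.24,0,0,0]
    - [0.005,0.009,0.313,0,0,0]
    - [0.005,0.009,0.313,0,0,0]

```text
time_s: 9.65
eef_pos: [0.4284, -0.2496, 0.0421]
tcp_rot: [-0.006, 0.764, 0.645, -0.001]
force: [-1.5, 0.7, -0.4]
gripper_width: 0.0853
grasp_force: 0.0
```

Emit:
servo_tool:
  targets:
    - [0,0,0,0,0,0]
    - [0,0,0,0,0,0]
    - [0,0,0,0,0,0]
    - [0,0,0,0,0,0]
    - [0,0,0,0,0,0]
  fingers: 0

```text
time_s: 10.15
eef_pos: [0.4335, -0.2558, 0.0493]
tcp_rot: [0.002, 0.765, 0.644, 0.0]
force: [-1.1, 0.9, 6.1]
gripper_width: 0.0349
grasp_force: 59.6
```

Emit:
servo_tool:
  targets:
    - [0,0,0,0,0,0]
    - [0,0,0,0,0,0]
    - [0,0,0,0,0,0]

```text
time_s: 10.45
eef_pos: [0.4335, -0.2558, 0.0492]
tcp_rot: [0.002, 0.765, 0.644, 0.0]
force: [-0.0, 0.1, 6.5]
gripper_width: 0.0351
grasp_force: 59.6
```

Emit:
servo_tool:
  targets:
    - [0,0,-0.08,0,0,0]
    - [0,0,-0.17,0,0,0]
    - [0,0,-0.27,0,0,0]
    - [0,0,-0.37,0,0,0]
    - [0,0,-0.37,0,0,0]

```text
time_s: 10.95
eef_pos: [0.436, -0.2578, 0.2029]
tcp_rot: [0.008, 0.765, 0.644, 0.002]
force: [1.0, -0.1, -0.2]
gripper_width: 0.0347
grasp_force: 60.5
```

```bash
python3 -c "
from h import *
a=crate(.036,-.007)
seq([(*a,.2,-9.6)])"
```

```text
t 10.9 tcp [ 0.436  -0.2578  0.2029] yaw -9.8 tilt 0.88 w 0.0347 gf 60.5 F [ 1.  -0.1 -0.2]
to [0.4893 0.2901 0.2   ]
   [0.458, -0.034, 0.002] [0, 0, -0.001]
   [0.458, -0.033, 0.002] [0, 0, -0.001]
   [0.458, -0.033, 0.002] [0, 0, -0.001]
```

Emit:
servo_tool:
  targets:
    - [0.1,-0.007,0,0,0,0]
    - [0.2,-0.014,0,0,0,0]
    - [0.3,-0.022,0,0,0,0]
    - [0.4,-0.029,0,0,0,0]
    - [0.5,-0.036,0,0,0,0]

```text
time_s: 11.45
eef_pos: [0.4512, -0.0535, 0.1945]
tcp_rot: [-0.0, 0.765, 0.644, 0.0]
force: [0.7, 0.3, -1.3]
gripper_width: 0.0348
grasp_force: 60.5
```

Emit:
servo_tool:
  targets:
    - [0.1,-0.007,0,0,0,0]
    - [0.2,-0.014,0,0,0,0]
    - [0.3,-0.022,0,0,0,0]
    - [0.4,-0.029,0,0,0,0]
    - [0.5,-0.036,0,0,0,0]

```text
time_s: 11.95
eef_pos: [0.471, 0.146, 0.1945]
tcp_rot: [-0.0, 0.765, 0.644, -0.0]
force: [0.8, -0.6, -1.4]
gripper_width: 0.0349
grasp_force: 60.5
```

Emit:
servo_tool:
  targets:
    - [0.1,-0.007,0,0,0,0]
    - [0.2,-0.014,0,0,0,0]
    - [0.3,-0.022,0,0,0,0]
    - [0.37,-0.027,0,0,0,0]
    - [0.37,-0.027,0,0,0,0]

```text
time_s: 12.45
eef_pos: [0.4856, 0.2953, 0.1945]
tcp_rot: [-0.001, 0.764, 0.646, 0.0]
force: [-0.6, -0.5, -0.6]
gripper_width: 0.0344
grasp_force: 60.5
```

Emit:
servo_tool:
  targets:
    - [0,0,0,0,0,0]
    - [0,0,0.05,0,0,0]
    - [0,0,0.1,0,0,0]
    - [0,0,0.1,0,0,0]
    - [0,0,0.1,0,0,0]

```text
time_s: 12.95
eef_pos: [0.4855, 0.2909, 0.1545]
tcp_rot: [-0.0, 0.765, 0.644, -0.001]
force: [0.5, -0.5, -0.3]
gripper_width: 0.0345
grasp_force: 60.5
```

```bash
python3 -c "
from h import *
a=crate(.036,-.007)
seq([(*a,.06,-9.6)])"
```

```text
t 12.9 tcp [0.4855 0.2909 0.1545] yaw -9.8 tilt 0.1 w 0.0345 gf 60.5 F [ 0.5 -0.5 -0.3]
to [0.4893 0.2901 0.06  ]
   [-0.0, 0.01, 0.236] [0, 0, -0.003]
```

Emit:
servo_tool:
  targets:
    - [0,0.01,0.08,0,0,0]
    - [0,0.01,0.16,0,0,0]
    - [0,0.01,0.22,0,0,0]
    - [0,0.01,0.24,0,0,0]
    - [0,0.01,0.246,0,0,0]

```text
time_s: 13.45
eef_pos: [0.49, 0.2912, 0.0566]
tcp_rot: [-0.0, 0.765, 0.644, -0.0]
force: [-0.4, 0.5, -0.1]
gripper_width: 0.0349
grasp_force: 60.5
```

Emit:
servo_tool:
  targets:
    - [0,0,0,0,0,0]
    - [0,0,0,0,0,0]
    - [0,0,0,0,0,0]

```text
time_s: 13.75
eef_pos: [0.4912, 0.2921, 0.0583]
tcp_rot: [0.0, 0.765, 0.644, 0.002]
force: [-0.2, 0.5, -0.5]
gripper_width: 0.035
grasp_force: 60.5
```

Emit:
servo_tool:
  targets:
    - [0,0,0,0,0,0]
    - [0,0,0,0,0,0]
    - [0,0,0,0,0,0]
    - [0,0,0,0,0,0]
    - [0,0,0,0,0,0]
  fingers: 0.9

```text
time_s: 14.25
eef_pos: [0.4899, 0.2915, 0.0565]
tcp_rot: [-0.0, 0.765, 0.644, -0.0]
force: [-0.2, 0.5, 0.3]
gripper_width: 0.0769
grasp_force: 0.0
```

Emit:
servo_tool:
  targets:
    - [0,0,-0.06,0,0,0]
    - [0,0,-0.14,0,0,0]
    - [0,0,-0.24,0,0,0]
    - [0,0,-0.3,0,0,0]
    - [0,0,-0.3,0,0,0]

```text
time_s: 14.75
eef_pos: [0.4932, 0.293, 0.1818]
tcp_rot: [0.001, 0.765, 0.644, 0.005]
force: [0.6, 1.8, 0.4]
gripper_width: 0.0767
grasp_force: 0.0
```

```bash
python3 -c "
from h import *
seq([(.4634,.0006,.16,-90.7),(.4634,.0006,.052,None)])"
```

```text
t 14.8 tcp [0.4932 0.293  0.1818] yaw -9.8 tilt 0.57 w 0.0767 gf 0.0 F [0.6 1.8 0.4]
to [0.4634 0.0006 0.16  ]
   [-0.244, 0.017, 0.018] [0, 0, 0.3]
   [-0.21, 0.126, 0.018] [0, 0, 0.3]
   [-0.13, 0.208, 0.018] [0, 0, 0.3]
to [0.4634 0.0006 0.052 ]
   [0.0, 0.0, 0.27] [0, 0, 0.0]
```

Emit:
servo_tool:
  targets:
    - [-0.12,0.008,0,0,0,0.09]
    - [-0.244,0.017,0,0,0,0.18]
    - [-0.244,0.017,0,0,0,0.27]
    - [-0.244,0.017,0,0,0,0.3]
    - [-0.244,0.017,0,0,0,0.3]
  fingers: 0.6

```text
time_s: 15.25
eef_pos: [0.4791, 0.1934, 0.175]
tcp_rot: [-0.0, 0.894, 0.448, -0.001]
force: [0.7, -0.7, -0.5]
gripper_width: 0.0515
grasp_force: 0.0
```

Emit:
servo_tool:
  targets:
    - [-0.1,0.06,0.01,0,0,0.09]
    - [-0.21,0.126,0.03,0,0,0.18]
    - [-0.21,0.126,0.03,0,0,0.27]
    - [-0.21,0.126,0.03,0,0,0.3]
    - [-0.21,0.126,0.03,0,0,0.3]

```text
time_s: 15.75
eef_pos: [0.4695, 0.0964, 0.1635]
tcp_rot: [-0.0, 0.974, 0.227, -0.001]
force: [0.8, 0.3, -0.2]
gripper_width: 0.0513
grasp_force: 0.0
```

Emit:
servo_tool:
  targets:
    - [-0.06,0.1,0.01,0,0,0.09]
    - [-0.13,0.208,0.02,0,0,0.18]
    - [-0.13,0.208,0.02,0,0,0.27]
    - [-0.13,0.208,0.02,0,0,0.3]
    - [-0.13,0.208,0.02,0,0,0.3]

```text
time_s: 16.25
eef_pos: [0.4601, -0.0009, 0.156]
tcp_rot: [-0.0, 1.0, -0.006, -0.0]
force: [-0.8, 0.1, 0.3]
gripper_width: 0.0512
grasp_force: 0.0
```

Emit:
servo_tool:
  targets:
    - [0,0,0,0,0,0]
    - [0,0,0,0,0,0]
    - [0,0,0,0,0,0]

```text
time_s: 16.55
eef_pos: [0.4603, -0.0004, 0.1564]
tcp_rot: [0.0, 1.0, -0.006, -0.0]
force: [0.4, -0.7, 0.0]
gripper_width: 0.0513
grasp_force: 0.0
```

```bash
python3 -c "
from h import *
seq([(.4634,.0006,.052,-90.7)])"
```

```text
t 16.6 tcp [ 4.603e-01 -4.000e-04  1.564e-01] yaw -90.7 tilt 0.01 w 0.0513 gf 0.0 F [ 0.4 -0.7  0. ]
to [0.4634 0.0006 0.052 ]
   [0.008, -0.003, 0.261] [0, 0, 0.0]
```

Emit:
servo_tool:
  targets:
    - [0.008,-0.003,0.08,0,0,0]
    - [0.008,-0.003,0.16,0,0,0]
    - [0.008,-0.003,0.22,0,0,0]
    - [0.008,-0.003,0.258,0,0,0]
    - [0.008,-0.003,0.258,0,0,0]

```text
time_s: 17.05
eef_pos: [0.4609, 0.0009, 0.0508]
tcp_rot: [-0.0, 1.0, -0.006, -0.003]
force: [0.3, -0.3, 0.2]
gripper_width: 0.051
grasp_force: 0.0
```

Emit:
servo_tool:
  targets:
    - [0,0,0,0,0,0]
    - [0,0,0,0,0,0]
    - [0,0,0,0,0,0]
    - [0,0,0,0,0,0]
    - [0,0,0,0,0,0]
  fingers: 0

```text
time_s: 17.55
eef_pos: [0.4646, 0.0016, 0.0548]
tcp_rot: [-0.001, 1.0, -0.007, 0.001]
force: [1.1, 5.4, 0.4]
gripper_width: 0.0197
grasp_force: 58.5
```

Emit:
servo_tool:
  targets:
    - [0.003,0,-0.01,0,0,0]
    - [0.006,0,-0.02,0,0,0]
    - [0.016,0,-0.04,0,0,0]
    - [0.016,0,-0.04,0,0,0]

```text
time_s: 17.95
eef_pos: [0.4708, 0.0016, 0.0706]
tcp_rot: [-0.001, 1.0, -0.007, 0.001]
force: [1.3, 4.9, -3.9]
gripper_width: 0.0199
grasp_force: 59.0
```

```bash
python3 -c "
from h import *
plan([])"
```

```text
t 17.9 tcp [0.4708 0.0016 0.0706] yaw -90.8 tilt 0.2 w 0.0199 gf 59.0 F [ 1.3  4.9 -3.9]
```

Emit:
servo_tool:
  targets:
    - [0.0225,0,-0.0375,0,0,0]
    - [0.051,0,-0.07,0,0,0]
    - [0.085,0,-0.0975,0,0,0]
    - [0.123,0,-0.1185,0,0,0]
    - [0.1645,0,-0.1325,0,0,0]

```text
time_s: 18.45
eef_pos: [0.5333, 0.0014, 0.1215]
tcp_rot: [-0.002, 1.0, -0.007, -0.003]
force: [1.0, 4.3, -9.9]
gripper_width: 0.0192
grasp_force: 58.9
```

Emit:
servo_tool:
  targets:
    - [0.0435,0,-0.0065,0,0,0]
    - [0.0865,0,-0.0055,0,0,0]
    - [0.1295,0,0.003,0,0,0]
    - [0.1505,0,0.01,0,0,0]
    - [0.1505,0,0.01,0,0,0]

```text
time_s: 18.95
eef_pos: [0.5973, -0.0018, 0.1192]
tcp_rot: [0.0, 1.0, -0.007, 0.001]
force: [-0.7, 1.0, 0.2]
gripper_width: -0.0004
grasp_force: 0.0
```

```bash
python3 -c "
from h import *
plan([])"
```

```text
t 18.9 tcp [ 0.5973 -0.0018  0.1192] yaw -90.8 tilt 0.14 w -0.0004 gf 0.0 F [-0.7  1.   0.2]
```

```bash
python3 -c "
from h import *
for n,(a,b,c,e) in dict(top=(140,250,200,400),scene=(140,270,220,420)).items():
    d=vision.get_image(n); cv2.imwrite('pics/A_%s.png'%n,cv2.resize(d['color'][a:b,c:e,::-1],None,fx=4,fy=4,interpolation=2))
"; python3 -c "
import cv2,numpy as np
a=cv2.imread('pics/A_top.png');b=cv2.imread('pics/A_scene.png');c=np.vstack([cv2.resize(a,(540,297)),cv2.resize(b,(460,299))[:, :].copy() if 0 else cv2.copyMakeBorder(cv2.resize(b,(460,299)),0,0,0,80,0)]);cv2.imwrite('pics/A.png',c)"
```

```text
(no output)
```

View pics/A.png

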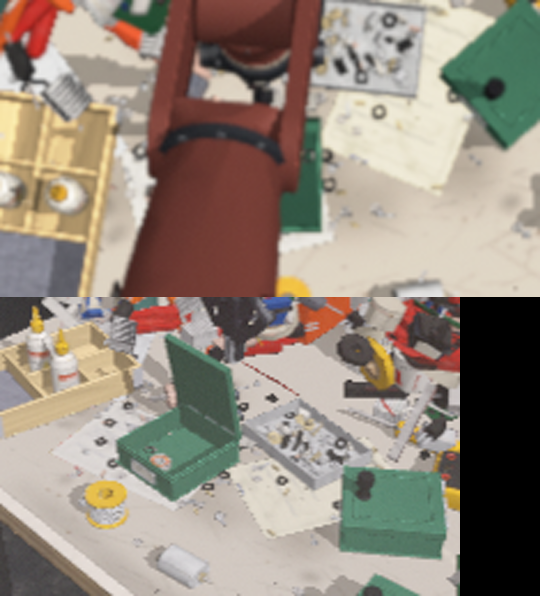

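The lid of tin A stands about 95° open. Both bottles are upright in their cells, and an orange-ringed part lies in tin A near crop (160,458). I'll move the arm clear and measure that part.

Emit:
servo_tool:
  targets:
    - [0.03,0,0,0,0,0]
    - [0.03,0,-0.1,0,0,0]
    - [0.03,0,-0.2,0,0,0]
    - [0.03,0.1,-0.3,0,0,0]
    - [0.03,0.2,-0.3,0,0,0]

```text
time_s: 19.55
eef_pos: [0.611, -0.0819, 0.2461]
tcp_rot: [0.001, 1.0, -0.005, 0.006]
force: [1.1, -0.5, 1.0]
gripper_width: -0.0001
grasp_force: 0.0
```

Emit:
servo_tool:
  targets:
    - [0,0.1,0,0,0,0]
    - [0,0.2,0,0,0,0]
    - [-0.1,0.3,0,0,0,0]
    - [-0.2,0.4,0,0,0,0]
    - [-0.3,0.4,0,0,0,0]
  fingers: 0.6

```text
time_s: 20.05
eef_pos: [0.4846, -0.2439, 0.2392]
tcp_rot: [0.002, 1.0, -0.008, 0.001]
force: [-0.2, -1.0, 0.7]
gripper_width: 0.0514
grasp_force: 0.0
```

```bash
cat >> h.py <<'E'
def two(name,tb,sb,k=6):
    """enlarged crops of top (left) and scene (right); boxes r0,r1,c0,c1"""
    im=[]
    for n,(a,b,c,e) in (('top',tb),('scene',sb)):
        d=vision.get_image(n); im.append(cv2.resize(d['color'][a:b,c:e,::-1],None,fx=k,fy=k,interpolation=2))
    h=max(i.shape[0] for i in im)
    cv2.imwrite(name,np.hstack([cv2.copyMakeBorder(i,0,h-i.shape[0],0,4,0) for i in im]))
E
python3 -c "
from h import *
two('pics/A2.png',(165,235,270,330),(175,245,260,325))"
```

```text
(no output)
```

View pics/A2.png

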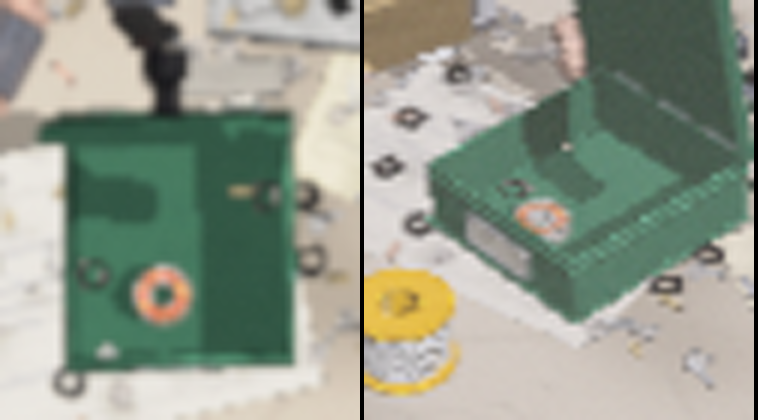

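The bearing is at top crop (162,294), which is pixel (296.6,213.6), and at scene pixel (289.8,211.7). It is clear of the tin's walls.

```bash
python3 -c "
from h import *
d=vision.get_image('top'); s=vision.get_image('scene')
X=ray(d,(296.6,213.6),.011); Y=ray(s,(289.4,211.3),.011); print(X,Y)
seq([(*(X[:2]),.12,-90.7)])"
```

```text
[0.47646076 0.00993955 0.011     ] [0.47213569 0.0085019  0.011     ]
t 20.2 tcp [ 0.4843 -0.2406  0.2387] yaw -90.9 tilt 0.07 w 0.0511 gf 0.0 F [ 0.3 -0.7  0.8]
to [0.4765 0.0099 0.12  ]
   [-0.015, -0.313, 0.148] [0, 0, -0.001]
   [-0.014, -0.313, 0.148] [0, 0, -0.001]
```

Emit:
servo_tool:
  targets:
    - [-0.01,-0.1,0.04,0,0,0]
    - [-0.015,-0.2,0.08,0,0,0]
    - [-0.02,-0.3,0.12,0,0,0]
    - [-0.02,-0.4,0.16,0,0,0]
    - [-0.025,-0.5,0.2,0,0,0]
  fingers: 0.53

```text
time_s: 20.75
eef_pos: [0.4798, -0.0377, 0.1591]
tcp_rot: [0.0, 1.0, -0.006, 0.002]
force: [0.4, 0.0, -0.6]
gripper_width: 0.045
grasp_force: 0.0
```

Emit:
servo_tool:
  targets:
    - [0,-0.06,0.04,0,0,0]
    - [0,-0.125,0.08,0,0,0]
    - [0,-0.125,0.12,0,0,0]
    - [0,-0.125,0.2,0,0,0]
    - [0,-0.125,0.2,0,0,0]

```text
time_s: 21.25
eef_pos: [0.4763, 0.0118, 0.0753]
tcp_rot: [-0.001, 1.0, -0.006, -0.003]
force: [-0.2, 0.5, -0.9]
gripper_width: 0.0451
grasp_force: 0.0
```

Emit:
servo_tool:
  targets:
    - [0,0,0.02,0,0,0]
    - [0,0,0.04,0,0,0]
    - [0,0,0.06,0,0,0]
    - [0,0,0.06,0,0,0]

```text
time_s: 21.65
eef_pos: [0.4777, 0.01, 0.0537]
tcp_rot: [-0.0, 1.0, -0.007, -0.001]
force: [-0.3, -0.3, -0.5]
gripper_width: 0.0453
grasp_force: 0.0
```

```bash
python3 -c "
from h import *
seq([(.4745,.0095,.0035,-90.7)])"
```

```text
t 21.6 tcp [0.4777 0.01   0.0537] yaw -90.8 tilt 0.07 w 0.0453 gf 0.0 F [-0.3 -0.3 -0.5]
to [0.4745 0.0095 0.0035]
   [-0.008, 0.001, 0.126] [0, 0, -0.001]
```

Emit:
servo_tool:
  targets:
    - [-0.008,0.001,0.03,0,0,0]
    - [-0.008,0.001,0.06,0,0,0]
    - [-0.008,0.001,0.09,0,0,0]
    - [-0.008,0.001,0.11,0,0,0]
    - [-0.008,0.001,0.12,0,0,0]

```text
time_s: 22.15
eef_pos: [0.4739, 0.0098, 0.0048]
tcp_rot: [-0.0, 1.0, -0.007, -0.001]
force: [0.2, -0.4, -0.7]
gripper_width: 0.0453
grasp_force: 0.0
```

Emit:
servo_tool:
  targets:
    - [0,0,0.002,0,0,0]
    - [0,0,0.004,0,0,0]
    - [0,0,0.005,0,0,0]
    - [0,0,0.005,0,0,0]

```text
time_s: 22.55
eef_pos: [0.4754, 0.0097, 0.0047]
tcp_rot: [0.0, 1.0, -0.007, 0.0]
force: [-0.4, -0.4, 0.7]
gripper_width: 0.0459
grasp_force: 0.0
```

Emit:
servo_tool:
  targets:
    - [0,0,0,0,0,0]
    - [0,0,0,0,0,0]
    - [0,0,0,0,0,0]
    - [0,0,0,0,0,0]
    - [0,0,0,0,0,0]
  fingers: 0

```text
time_s: 23.05
eef_pos: [0.4754, 0.0097, 0.005]
tcp_rot: [0.0, 1.0, -0.007, 0.0]
force: [-1.6, 0.2, 5.7]
gripper_width: 0.0242
grasp_force: 58.8
```

Emit:
servo_tool:
  targets:
    - [0,0,-0.005,0,0,0]
    - [0,0,-0.01,0,0,0]
    - [0,0,-0.02,0,0,0]
    - [0,0,-0.03,0,0,0]
    - [0,0,-0.03,0,0,0]

```text
time_s: 23.55
eef_pos: [0.4756, 0.0097, 0.0169]
tcp_rot: [0.0, 1.0, -0.007, 0.001]
force: [0.7, -0.3, -0.6]
gripper_width: 0.0243
grasp_force: 58.9
```

```bash
python3 -c "
from h import *
plan([])"
```

```text
t 23.6 tcp [0.4756 0.0097 0.0169] yaw -90.8 tilt 0.08 w 0.0243 gf 58.9 F [ 0.7 -0.3 -0.6]
```

Emit:
servo_tool:
  targets:
    - [0,0,-0.05,0,0,0]
    - [0,0,-0.12,0,0,0]
    - [0,0,-0.2,0,0,0]
    - [0,0,-0.28,0,0,0]
    - [0,0,-0.36,0,0,0]

```text
time_s: 24.05
eef_pos: [0.4746, 0.0098, 0.1614]
tcp_rot: [0.0, 1.0, -0.007, -0.0]
force: [0.4, 0.5, -1.4]
gripper_width: 0.0244
grasp_force: 59.0
```

```bash
python3 -c "
from h import *
a=crate(-.033,.08)
seq([(*a,.15,-99.6)])"
```

```text
t 24.1 tcp [0.4746 0.0098 0.1614] yaw -90.8 tilt 0.01 w 0.0244 gf 59.0 F [ 0.4  0.5 -1.4]
to [0.392  0.2366 0.15  ]
   [-0.107, -0.282, 0.014] [0, 0, 0.049]
   [-0.128, -0.273, 0.014] [0, 0, 0.049]
```

Emit:
servo_tool:
  targets:
    - [-0.04,-0.1,0,0,0,0.02]
    - [-0.07,-0.2,0,0,0,0.049]
    - [-0.107,-0.282,0,0,0,0.049]
    - [-0.107,-0.282,0,0,0,0.049]

```text
time_s: 24.45
eef_pos: [0.4315, 0.126, 0.16]
tcp_rot: [-0.001, 0.999, -0.043, -0.001]
force: [-0.4, -0.8, 0.5]
gripper_width: 0.0243
grasp_force: 59.1
```

Emit:
servo_tool:
  targets:
    - [-0.04,-0.1,0,0,0,0.02]
    - [-0.08,-0.2,0,0,0,0.049]
    - [-0.128,-0.273,0.06,0,0,0.049]
    - [-0.128,-0.273,0.1,0,0,0.049]
    - [-0.128,-0.273,0.14,0,0,0.049]

```text
time_s: 24.95
eef_pos: [0.3921, 0.2369, 0.1035]
tcp_rot: [0.0, 0.997, -0.082, 0.0]
force: [0.2, 0.1, -0.0]
gripper_width: 0.0243
grasp_force: 59.2
```

Emit:
servo_tool:
  targets:
    - [0,0,0,0,0,0]
    - [0,0,0,0,0,0]
    - [0,0,0,0,0,0]

```text
time_s: 25.25
eef_pos: [0.3936, 0.2364, 0.1053]
tcp_rot: [-0.0, 0.996, -0.084, 0.001]
force: [0.1, -0.2, -1.0]
gripper_width: 0.0246
grasp_force: 59.2
```

```bash
python3 -c "
from h import *
a=crate(-.033,.08)
seq([(*a,.0115,-99.6)])"
```

```text
t 25.2 tcp [0.3936 0.2364 0.1053] yaw -99.6 tilt 0.11 w 0.0246 gf 59.2 F [ 0.1 -0.2 -1. ]
to [0.392  0.2366 0.0115]
   [-0.004, 0.0, 0.235] [0, 0, -0.0]
```

Emit:
servo_tool:
  targets:
    - [-0.004,0,0.06,0,0,0]
    - [-0.004,0,0.12,0,0,0]
    - [-0.004,0,0.17,0,0,0]
    - [-0.004,0,0.2,0,0,0]
    - [-0.004,0,0.215,0,0,0]

```text
time_s: 25.75
eef_pos: [0.3911, 0.2365, 0.0179]
tcp_rot: [0.0, 0.996, -0.084, -0.0]
force: [-0.1, -0.5, -0.4]
gripper_width: 0.0244
grasp_force: 59.2
```

Emit:
servo_tool:
  targets:
    - [0,0,0.005,0,0,0]
    - [0,0,0.01,0,0,0]
    - [0,0,0.013,0,0,0]
    - [0,0,0.013,0,0,0]
    - [0,0,0.013,0,0,0]

```text
time_s: 26.25
eef_pos: [0.3914, 0.2369, 0.0136]
tcp_rot: [-0.0, 0.997, -0.084, 0.0]
force: [0.4, -0.2, -0.6]
gripper_width: 0.0241
grasp_force: 59.2
```

```bash
python3 -c "
from h import *
plan([])"
```

```text
t 26.2 tcp [0.3914 0.2369 0.0136] yaw -99.6 tilt 0.06 w 0.0241 gf 59.2 F [ 0.4 -0.2 -0.6]
```

Emit:
servo_tool:
  targets:
    - [0,0,0.002,0,0,0]
    - [0,0,0.004,0,0,0]
    - [0,0,0.006,0,0,0]
    - [0,0,0.006,0,0,0]
    - [0,0,0.006,0,0,0]

```text
time_s: 26.75
eef_pos: [0.391, 0.2368, 0.011]
tcp_rot: [0.0, 0.997, -0.084, -0.0]
force: [-0.4, -0.4, 5.6]
gripper_width: 0.0235
grasp_force: 59.7
```

Emit:
servo_tool:
  targets:
    - [0,0,0.001,0,0,0]
    - [0,0,0.002,0,0,0]
    - [0,0,0.002,0,0,0]
    - [0,0,0.002,0,0,0]

```text
time_s: 27.15
eef_pos: [0.3911, 0.2368, 0.011]
tcp_rot: [0.0, 0.997, -0.084, -0.0]
force: [-5.1, -2.3, 10.6]
gripper_width: 0.0241
grasp_force: 60.5
```

Emit:
servo_tool:
  targets:
    - [0,0,0,0,0,0]
    - [0,0,0,0,0,0]
    - [0,0,0,0,0,0]
    - [0,0,0,0,0,0]
  fingers: 0.5

```text
time_s: 27.55
eef_pos: [0.3921, 0.2398, 0.01]
tcp_rot: [-0.004, 0.996, -0.085, 0.001]
force: [0.3, 10.2, -4.0]
gripper_width: 0.0426
grasp_force: 5.3
```

Emit:
servo_tool:
  targets:
    - [0,0,-0.02,0,0,0]
    - [0,0,-0.1,0,0,0]
    - [0,0,-0.2,0,0,0]
    - [0,0,-0.32,0,0,0]
    - [0,0,-0.44,0,0,0]

```text
time_s: 28.05
eef_pos: [0.3902, 0.2365, 0.1866]
tcp_rot: [0.0, 0.997, -0.084, -0.001]
force: [1.6, 1.2, -0.4]
gripper_width: 0.0427
grasp_force: 0.0
```

```bash
cat >> h.py <<'E'
from math import *
def push(knob,ax,r=.08,side=.036,y0=None):
    """tip-centre waypoints (world xyz) pushing an open lid shut from behind; ax=deg of tin x axis"""
    u=np.array([cos(radians(ax)),sin(radians(ax))]); v=np.array([-u[1],u[0]]); h=np.array(knob)+.096*u
    out=[]
    for t in (100,90,80,70,60,50,40,30,20,10,5,0):
        a=radians(t); s=-r*cos(a)+.003*sin(a)+.011; z=.0405+r*sin(a)+.003*cos(a)
        out.append((*(h+s*u+side*v),z))
    return np.array(out),u,v,h
E
python3 -c "
from h import *
w,u,v,h=push((.4634,.0006),-.7)
st=h+.08*u+.036*v
seq([(*st,.22,-90.7),(*st,.11,None)])
print(w.round(4)); print(((w-w[0])@rz(-90.7)/.4).round(3).tolist(), ((w[0]-[*st,.11])/.4).round(3))
two('pics/tr.png',(185,235,170,250),(165,215,190,260),5)"
```

```text
t 28.1 tcp [0.3902 0.2365 0.1866] yaw -99.6 tilt 0.07 w 0.0427 gf 0.0 F [ 1.6  1.2 -0.4]
to [0.6398 0.0344 0.22  ]
   [0.35, 0.197, -0.042] [0, 0, -0.049]
   [0.333, 0.224, -0.042] [0, 0, -0.049]
to [0.6398 0.0344 0.11  ]
   [0.0, 0.0, 0.275] [0, 0, 0.0]
[[0.5877 0.0351 0.1188]
 [0.5738 0.0353 0.1205]
 [0.5599 0.0354 0.1198]
 [0.5463 0.0356 0.1167]
 [0.5334 0.0357 0.1113]
 [0.5217 0.0359 0.1037]
 [0.5115 0.036  0.0942]
 [0.5031 0.0361 0.0831]
 [0.4967 0.0362 0.0707]
 [0.4926 0.0362 0.0573]
 [0.4914 0.0363 0.0505]
 [0.4908 0.0363 0.0435]]
[[0.0, 0.0, 0.0], [-0.035, 0.0, -0.004], [-0.069, 0.0, -0.003], [-0.103, 0.0, 0.005], [-0.136, 0.0, 0.019], [-0.165, 0.0, 0.038], [-0.191, 0.0, 0.061], [-0.212, 0.0, 0.089], [-0.227, 0.0, 0.12], [-0.238, 0.0, 0.154], [-0.241, 0.0, 0.171], [-0.242, 0.0, 0.188]] [-0.13   0.002  0.022]
```

View pics/tr.png

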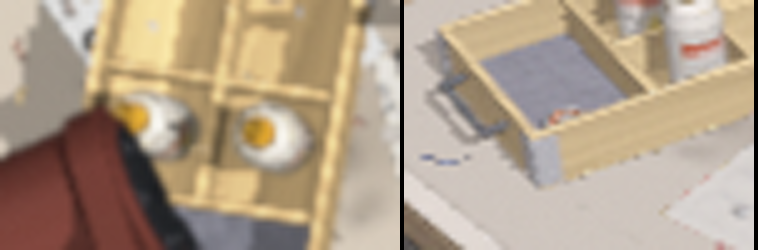

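The bearing lies in the tray near the right wall, at scene crop (562,115). I'll check it again later. Next I shut tin A by pushing from behind.

Emit:
servo_tool:
  targets:
    - [0.08,0.05,-0.04,0,0,0]
    - [0.16,0.09,-0.08,0,0,-0.02]
    - [0.24,0.13,-0.1,0,0,-0.049]
    - [0.35,0.197,-0.1,0,0,-0.049]
    - [0.35,0.197,-0.1,0,0,-0.049]
  fingers: 0

```text
time_s: 28.65
eef_pos: [0.5196, 0.1322, 0.2254]
tcp_rot: [0.001, 0.999, -0.047, 0.001]
force: [-0.1, -0.2, 0.1]
gripper_width: 0.0002
grasp_force: 0.0
```

Emit:
servo_tool:
  targets:
    - [0.1,0.06,0,0,0,-0.02]
    - [0.19,0.13,0,0,0,-0.049]
    - [0.28,0.19,0,0,0,-0.049]
    - [0.333,0.224,0,0,0,-0.049]
    - [0.333,0.224,0,0,0,-0.049]

```text
time_s: 29.15
eef_pos: [0.6418, 0.0324, 0.224]
tcp_rot: [0.0, 1.0, -0.008, -0.0]
force: [-0.2, -0.4, -0.5]
gripper_width: 0.0
grasp_force: 0.0
```

```bash
python3 -c "
from h import *
seq([(.6398,.0344,.119,-90.7)])"
```

```text
t 29.1 tcp [0.6418 0.0324 0.224 ] yaw -90.9 tilt 0.06 w 0.0 gf 0.0 F [-0.2 -0.4 -0.5]
to [0.6398 0.0344 0.119 ]
   [-0.005, -0.005, 0.262] [0, 0, -0.003]
```

Emit:
servo_tool:
  targets:
    - [-0.005,-0.005,0.08,0,0,0]
    - [-0.005,-0.005,0.16,0,0,0]
    - [-0.005,-0.005,0.23,0,0,0]
    - [-0.005,-0.005,0.262,0,0,0]
    - [-0.005,-0.005,0.262,0,0,0]

```text
time_s: 29.65
eef_pos: [0.6352, 0.0375, 0.1176]
tcp_rot: [-0.0, 1.0, -0.006, -0.003]
force: [0.0, 0.2, 0.7]
gripper_width: -0.0002
grasp_force: 0.0
```

Emit:
servo_tool:
  targets:
    - [-0.03,0,0,0,0,0]
    - [-0.06,0,0,0,0,0]
    - [-0.09,0,0,0,0,0]
    - [-0.13,0,0,0,0,0]

```text
time_s: 30.05
eef_pos: [0.5872, 0.0374, 0.123]
tcp_rot: [0.0, 1.0, -0.007, 0.002]
force: [-0.3, -0.1, 0.3]
gripper_width: 0.0001
grasp_force: 0.0
```

Emit:
servo_tool:
  targets:
    - [-0.035,0,-0.004,0,0,0]
    - [-0.069,0,-0.003,0,0,0]
    - [-0.103,0,0.005,0,0,0]
    - [-0.136,0,0.019,0,0,0]
    - [-0.165,0,0.038,0,0,0]

```text
time_s: 30.55
eef_pos: [0.5219, 0.0381, 0.1084]
tcp_rot: [0.0, 1.0, -0.007, 0.003]
force: [1.2, -1.0, 1.8]
gripper_width: 0.0003
grasp_force: 0.7
```

Emit:
servo_tool:
  targets:
    - [-0.026,0,0.023,0,0,0]
    - [-0.047,0,0.051,0,0,0]
    - [-0.062,0,0.082,0,0,0]
    - [-0.073,0,0.116,0,0,0]
    - [-0.076,0,0.133,0,0,0]

```text
time_s: 31.05
eef_pos: [0.4882, 0.0386, 0.0505]
tcp_rot: [-0.0, 1.0, -0.007, -0.002]
force: [-1.0, 0.4, 0.2]
gripper_width: -0.0001
grasp_force: 0.3
```

Emit:
servo_tool:
  targets:
    - [0,0,0.005,0,0,0]
    - [0,0,0.01,0,0,0]
    - [0,0,0.017,0,0,0]
    - [0,0,0.017,0,0,0]

```text
time_s: 31.45
eef_pos: [0.4904, 0.0384, 0.0458]
tcp_rot: [0.0, 1.0, -0.007, 0.0]
force: [0.5, -0.8, 1.0]
gripper_width: 0.0001
grasp_force: 0.0
```

```bash
python3 -c "
from h import *
plan([])"
```

```text
t 31.4 tcp [0.4904 0.0384 0.0458] yaw -90.8 tilt 0.02 w 0.0001 gf 0.0 F [ 0.5 -0.8  1. ]
```

Emit:
servo_tool:
  targets:
    - [0,0,0.004,0,0,0]
    - [0,0,0.008,0,0,0]
    - [0,0,0.01,0,0,0]
    - [0,0,0.01,0,0,0]

```text
time_s: 31.85
eef_pos: [0.4907, 0.0384, 0.0434]
tcp_rot: [0.0, 1.0, -0.007, 0.0]
force: [-4.8, 0.4, 8.8]
gripper_width: 0.0002
grasp_force: 4.6
```

Emit:
servo_tool:
  targets:
    - [0,0,0.004,0,0,0]
    - [0,0,0.006,0,0,0]
    - [0,0,0.006,0,0,0]

```text
time_s: 32.15
eef_pos: [0.4907, 0.0385, 0.0432]
tcp_rot: [0.0, 1.0, -0.006, -0.001]
force: [-9.4, 0.2, 24.3]
gripper_width: -0.0001
grasp_force: 12.2
```

```bash
python3 -c "
from h import *
plan([])"
```

```text
t 32.1 tcp [0.4907 0.0385 0.0432] yaw -90.7 tilt 0.08 w -0.0001 gf 12.2 F [-9.4  0.2 24.3]
```

Emit:
servo_tool:
  targets:
    - [0,0,-0.05,0,0,0]
    - [0,0,-0.15,0,0,0]
    - [0,0,-0.25,0,0,0]
    - [0,0,-0.35,0,0,0]
    - [0,0,-0.35,0,0,0]

```text
time_s: 32.65
eef_pos: [0.4952, 0.0382, 0.1867]
tcp_rot: [0.0, 1.0, -0.007, 0.007]
force: [0.3, 0.2, 1.5]
gripper_width: 0.0
grasp_force: 0.0
```

```bash
python3 -c "
from h import *
seq([(.582,-.2425,.14,-141)])"
```

```text
t 32.6 tcp [0.4952 0.0382 0.1867] yaw -90.8 tilt 0.82 w 0.0 gf 0.0 F [0.3 0.2 1.5]
to [ 0.582  -0.2425  0.14  ]
   [0.113, 0.349, 0.058] [0, 0, 0.279]
   [0.251, 0.268, 0.058] [0, 0, 0.279]
```

Emit:
servo_tool:
  targets:
    - [0.04,0.1,0.02,0,0,0.09]
    - [0.07,0.2,0.05,0,0,0.18]
    - [0.1,0.3,0.05,0,0,0.27]
    - [0.113,0.349,0.058,0,0,0.279]
    - [0.113,0.349,0.058,0,0,0.279]
  fingers: 0.6

```text
time_s: 33.15
eef_pos: [0.5333, -0.1042, 0.1551]
tcp_rot: [0.0, 0.974, -0.226, -0.001]
force: [-0.9, 0.4, 0.9]
gripper_width: 0.0514
grasp_force: 0.0
```

Emit:
servo_tool:
  targets:
    - [0.07,0.07,0.02,0,0,0.09]
    - [0.14,0.15,0.04,0,0,0.18]
    - [0.21,0.22,0.058,0,0,0.27]
    - [0.251,0.268,0.058,0,0,0.279]
    - [0.251,0.268,0.058,0,0,0.279]

```text
time_s: 33.65
eef_pos: [0.5773, -0.2439, 0.1323]
tcp_rot: [0.0, 0.902, -0.431, 0.0]
force: [0.5, 0.2, 1.0]
gripper_width: 0.0512
grasp_force: 0.0
```

Emit:
servo_tool:
  targets:
    - [0,0,0,0,0,0]
    - [0,0,0,0,0,0]

```text
time_s: 33.85
eef_pos: [0.5764, -0.2401, 0.1326]
tcp_rot: [-0.0, 0.903, -0.43, -0.001]
force: [0.4, -0.2, 0.3]
gripper_width: 0.0513
grasp_force: 0.0
```

```bash
python3 -c "
from h import *
seq([(.582,-.2425,.0515,-141)])
two('pics/B0.png',(150,220,350,420),(190,260,350,420),5)"
```

```text
t 33.9 tcp [ 0.5764 -0.2401  0.1326] yaw -140.9 tilt 0.1 w 0.0513 gf 0.0 F [ 0.4 -0.2  0.3]
to [ 0.582  -0.2425  0.0515]
   [0.013, -0.007, 0.203] [0, 0, 0.001]
```

View pics/B0.png

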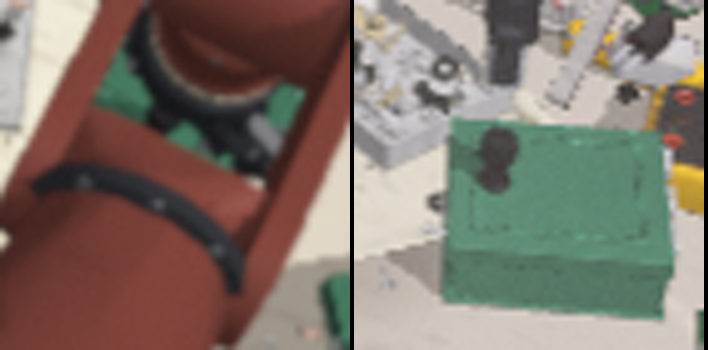

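The picture shows the knob of tin B at scene crop (497,160) with the gripper above it. Now I'll grip it and open the lid.

Emit:
servo_tool:
  targets:
    - [0.013,-0.007,0.06,0,0,0]
    - [0.013,-0.007,0.12,0,0,0]
    - [0.013,-0.007,0.18,0,0,0]
    - [0.013,-0.007,0.203,0,0,0]
    - [0.013,-0.007,0.203,0,0,0]

```text
time_s: 34.45
eef_pos: [0.5809, -0.2426, 0.0501]
tcp_rot: [-0.0, 0.903, -0.43, -0.002]
force: [-0.1, -0.6, -0.5]
gripper_width: 0.0512
grasp_force: 0.0
```

Emit:
servo_tool:
  targets:
    - [0,0,0,0,0,0]
    - [0,0,0,0,0,0]
    - [0,0,0,0,0,0]
    - [0,0,0,0,0,0]
    - [0,0,0,0,0,0]
  fingers: 0

```text
time_s: 34.95
eef_pos: [0.5838, -0.2448, 0.054]
tcp_rot: [-0.0, 0.903, -0.43, 0.002]
force: [-0.1, 2.1, 6.1]
gripper_width: 0.0201
grasp_force: 58.6
```

Emit:
servo_tool:
  targets:
    - [0.003,0,-0.01,0,0,0]
    - [0.006,0,-0.02,0,0,0]
    - [0.016,0,-0.0405,0,0,0]
    - [0.016,0,-0.0405,0,0,0]

```text
time_s: 35.35
eef_pos: [0.5871, -0.2489, 0.0681]
tcp_rot: [-0.001, 0.902, -0.431, 0.0]
force: [5.4, 0.9, -4.5]
gripper_width: 0.0197
grasp_force: 58.9
```

```bash
python3 -c "
from h import *
plan([])"
```

```text
t 35.4 tcp [ 0.5871 -0.2489  0.0681] yaw -141.0 tilt 0.09 w 0.0197 gf 58.9 F [ 5.4  0.9 -4.5]
```

Emit:
servo_tool:
  targets:
    - [0.0225,0,-0.0375,0,0,0]
    - [0.051,0,-0.069,0,0,0]
    - [0.085,0,-0.095,0,0,0]
    - [0.123,0,-0.115,0,0,0]
    - [0.1645,0,-0.127,0,0,0]

```text
time_s: 35.85
eef_pos: [0.6269, -0.2975, 0.1173]
tcp_rot: [-0.002, 0.903, -0.43, -0.003]
force: [2.4, 4.7, -5.2]
gripper_width: 0.0186
grasp_force: 58.4
```

Emit:
servo_tool:
  targets:
    - [0.0435,0,-0.003,0,0,0]
    - [0.0865,0,0,0,0,0]
    - [0.1295,0,0.008,0,0,0]
    - [0.1505,0,0.016,0,0,0]
    - [0.1505,0,0.016,0,0,0]

```text
time_s: 36.35
eef_pos: [0.665, -0.348, 0.1114]
tcp_rot: [0.0, 0.902, -0.431, -0.001]
force: [1.0, 0.1, 0.6]
gripper_width: 0.0
grasp_force: 0.0
```

```bash
python3 -c "
from h import *
plan([])"
```

```text
t 36.4 tcp [ 0.665  -0.348   0.1114] yaw -141.0 tilt 0.12 w 0.0 gf 0.0 F [1.  0.1 0.6]
```

Emit:
servo_tool:
  targets:
    - [0.03,0,0,0,0,0]
    - [0.03,0,-0.1,0,0,0]
    - [0.03,0,-0.2,0,0,0]
    - [0.03,0,-0.3,0,0,0]
    - [0.03,0,-0.35,0,0,0]

```text
time_s: 36.85
eef_pos: [0.6741, -0.3571, 0.2583]
tcp_rot: [0.001, 0.903, -0.43, 0.003]
force: [0.4, -0.5, -0.3]
gripper_width: 0.0003
grasp_force: 0.0
```

Emit:
servo_tool:
  targets:
    - [-0.1,0,0,0,0,0]
    - [-0.2,0,0,0,0,0]
    - [-0.3,0,0,0,0,0]
    - [-0.4,0,0,0,0,0]
    - [-0.5,0,0,0,0,0]
  fingers: 0.53

```text
time_s: 37.35
eef_pos: [0.5452, -0.1995, 0.2523]
tcp_rot: [0.0, 0.903, -0.431, -0.001]
force: [0.4, 0.5, 1.1]
gripper_width: 0.0452
grasp_force: 0.0
```

Emit:
servo_tool:
  targets:
    - [-0.1,0,0,0,0,0]
    - [-0.2,0,0,0,0,0]
    - [-0.3,0,0,0,0,0]
    - [-0.45,0,0,0,0,0]
    - [-0.45,0,0,0,0,0]

```text
time_s: 37.85
eef_pos: [0.4298, -0.0579, 0.2512]
tcp_rot: [-0.0, 0.903, -0.429, -0.002]
force: [-0.8, -0.9, 0.3]
gripper_width: 0.0449
grasp_force: 0.0
```

```bash
python3 -c "
from h import *
plan([])
two('pics/B1.png',(125,205,355,425),(165,245,355,425),5)"
```

```text
t 37.9 tcp [ 0.4298 -0.0579  0.2512] yaw -140.8 tilt 0.23 w 0.0449 gf 0.0 F [-0.8 -0.9  0.3]
```

View pics/B1.png

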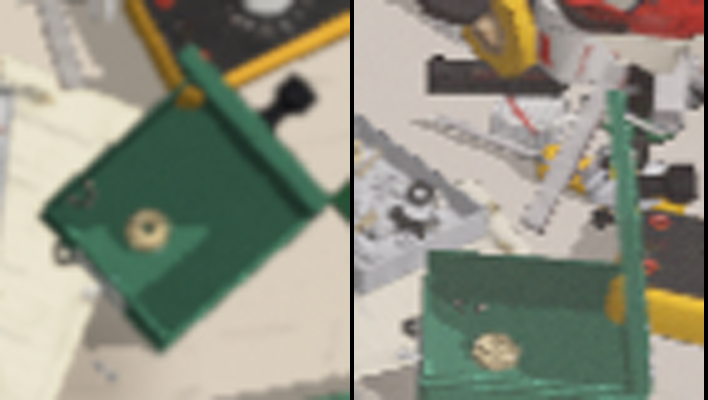

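Tin B holds the brass gear, at top pixel (384.4,170.6) and scene pixel (383.0,234.8). The lid stands about 90° open, with its knob at top pixel (414,143).

```bash
python3 -c "
from h import *
d=vision.get_image('top'); s=vision.get_image('scene')
X=ray(d,(384.4,170.6),.013); Y=ray(s,(383,234.8),.013); print(X,Y)
g=(X+Y)[:2]/2; u=np.array([cos(radians(-51)),sin(radians(-51))]); c=np.array([.6041,-.2714]); print('local',(g-c)@u,(g-c)@[-u[1],u[0]])
K=ray(d,(414,143),.134)[:2]; print('knob s from hinge',(K-c)@u-.06)
seq([(*g,.16,-141),(*g,.06,None)])"
```

```text
[ 0.59840986 -0.25518078  0.013     ] [ 0.59201987 -0.25670571  0.013     ]
local -0.017603752320755055 0.002822206634705189
knob s from hinge 0.011558910556151145
t 38.0 tcp [ 0.4346 -0.0618  0.253 ] yaw -141.0 tilt 0.12 w 0.0453 gf 0.0 F [-0.2  0.1  0.3]
to [ 0.5952 -0.2559  0.16  ]
   [0.315, -0.003, 0.116] [0, 0, 0.0]
   [0.315, -0.003, 0.116] [0, 0, 0.0]
to [ 0.5952 -0.2559  0.06  ]
   [0.0, 0.0, 0.25] [0, 0, 0.0]
```

Emit:
servo_tool:
  targets:
    - [0.1,0,0.03,0,0,0]
    - [0.2,0,0.06,0,0,0]
    - [0.3,0,0.1,0,0,0]
    - [0.315,0,0.116,0,0,0]
    - [0.315,0,0.116,0,0,0]

```text
time_s: 38.55
eef_pos: [0.5133, -0.1609, 0.204]
tcp_rot: [0.0, 0.902, -0.432, -0.002]
force: [-0.4, 0.0, 0.5]
gripper_width: 0.0452
grasp_force: 0.0
```

Emit:
servo_tool:
  targets:
    - [0.1,0,0.03,0,0,0]
    - [0.2,-0.002,0.06,0,0,0]
    - [0.28,-0.004,0.1,0,0,0]
    - [0.315,-0.006,0.116,0,0,0]
    - [0.315,-0.006,0.116,0,0,0]

```text
time_s: 39.05
eef_pos: [0.5946, -0.2563, 0.1588]
tcp_rot: [-0.0, 0.902, -0.431, -0.001]
force: [0.2, 1.5, 0.6]
gripper_width: 0.0454
grasp_force: 0.0
```

Emit:
servo_tool:
  targets:
    - [0,0,0.05,0,0,0]
    - [0,0,0.12,0,0,0]
    - [0,0,0.2,0,0,0]
    - [0,0,0.25,0,0,0]
    - [0,0,0.25,0,0,0]

```text
time_s: 39.55
eef_pos: [0.5913, -0.2528, 0.0568]
tcp_rot: [-0.0, 0.903, -0.43, -0.004]
force: [-0.6, 0.8, -0.1]
gripper_width: 0.0452
grasp_force: 0.0
```

Emit:
servo_tool:
  targets:
    - [0,0,0,0,0,0]
    - [0,0,0,0,0,0]

```text
time_s: 39.75
eef_pos: [0.5961, -0.2559, 0.0624]
tcp_rot: [0.0, 0.903, -0.43, 0.002]
force: [1.0, 0.9, 0.4]
gripper_width: 0.0452
grasp_force: 0.0
```

```bash
python3 -c "
from h import *
seq([(.5952,-.2559,.005,-141)])"
```

```text
t 39.8 tcp [ 0.5961 -0.2559  0.0624] yaw -141.0 tilt 0.23 w 0.0452 gf 0.0 F [1.  0.9 0.4]
to [ 0.5952 -0.2559  0.005 ]
   [-0.001, 0.002, 0.144] [0, 0, 0.0]
```

Emit:
servo_tool:
  targets:
    - [0,0.001,0.03,0,0,0]
    - [0,0.001,0.06,0,0,0]
    - [0,0.001,0.09,0,0,0]
    - [0,0.001,0.12,0,0,0]
    - [0,0.001,0.13,0,0,0]

```text
time_s: 40.25
eef_pos: [0.5924, -0.2548, 0.0048]
tcp_rot: [-0.0, 0.903, -0.43, -0.002]
force: [0.3, 0.3, -0.0]
gripper_width: 0.0453
grasp_force: 0.0
```

Emit:
servo_tool:
  targets:
    - [0,0,0.004,0,0,0]
    - [0,0,0.008,0,0,0]
    - [0,0,0.01,0,0,0]
    - [0,0,0.01,0,0,0]
    - [0,0,0.01,0,0,0]

```text
time_s: 40.75
eef_pos: [0.5947, -0.256, 0.0043]
tcp_rot: [0.0, 0.903, -0.43, 0.0]
force: [0.9, 0.2, -0.0]
gripper_width: 0.0457
grasp_force: 0.0
```

```bash
python3 -c "
from h import *
seq([(.5952,-.2559,.005,-141)])"
```

```text
t 40.8 tcp [ 0.5947 -0.256   0.0043] yaw -141.0 tilt 0.06 w 0.0457 gf 0.0 F [ 0.9  0.2 -0. ]
to [ 0.5952 -0.2559  0.005 ]
   [0.001, -0.001, -0.002] [0, 0, 0.0]
```

Emit:
servo_tool:
  targets:
    - [0,0,0,0,0,0]
    - [0,0,0,0,0,0]
    - [0,0,0,0,0,0]
    - [0,0,0,0,0,0]
    - [0,0,0,0,0,0]
  fingers: 0

```text
time_s: 41.25
eef_pos: [0.5948, -0.2561, 0.0045]
tcp_rot: [0.0, 0.903, -0.43, 0.001]
force: [-1.1, 1.1, 4.9]
gripper_width: 0.022
grasp_force: 58.9
```

Emit:
servo_tool:
  targets:
    - [0,0,-0.005,0,0,0]
    - [0,0,-0.01,0,0,0]
    - [0,0,-0.02,0,0,0]
    - [0,0,-0.03,0,0,0]
    - [0,0,-0.03,0,0,0]

```text
time_s: 41.75
eef_pos: [0.5948, -0.2561, 0.0165]
tcp_rot: [0.0, 0.903, -0.43, 0.001]
force: [-0.1, -0.2, -0.2]
gripper_width: 0.0218
grasp_force: 58.8
```

Emit:
servo_tool:
  targets:
    - [-0.01,0,-0.06,0,0,0]
    - [-0.02,0,-0.14,0,0,0]
    - [-0.04,0,-0.22,0,0,0]
    - [-0.06,0,-0.32,0,0,0]
    - [-0.06,0,-0.42,0,0,0]

```text
time_s: 42.25
eef_pos: [0.578, -0.236, 0.1844]
tcp_rot: [-0.0, 0.903, -0.43, -0.001]
force: [-0.4, -0.9, 0.0]
gripper_width: 0.0222
grasp_force: 58.8
```

```bash
python3 -c "
from h import *
a=crate(.03,.08)
seq([(*a,.18,-99.6)])"
```

```text
t 42.2 tcp [ 0.578  -0.236   0.1844] yaw -141.0 tilt 0.13 w 0.0222 gf 58.8 F [-0.4 -0.9  0. ]
to [0.4025 0.2987 0.18  ]
   [-0.438, -0.167, 0.004] [0, 0, -0.153]
   [-0.386, -0.267, 0.004] [0, 0, -0.153]
   [-0.311, -0.351, 0.004] [0, 0, -0.153]
```

Emit:
servo_tool:
  targets:
    - [-0.1,-0.038,0,0,0,-0.04]
    - [-0.2,-0.076,0,0,0,-0.08]
    - [-0.3,-0.114,0,0,0,-0.12]
    - [-0.438,-0.167,0,0,0,-0.153]
    - [-0.438,-0.167,0,0,0,-0.153]

```text
time_s: 42.75
eef_pos: [0.5184, -0.0547, 0.1831]
tcp_rot: [-0.001, 0.948, -0.317, -0.001]
force: [-0.1, -0.6, -0.0]
gripper_width: 0.022
grasp_force: 58.8
```

Emit:
servo_tool:
  targets:
    - [-0.1,-0.07,0,0,0,-0.04]
    - [-0.2,-0.14,0,0,0,-0.08]
    - [-0.28,-0.19,0,0,0,-0.12]
    - [-0.386,-0.267,0,0,0,-0.153]
    - [-0.386,-0.267,0,0,0,-0.153]

```text
time_s: 43.25
eef_pos: [0.4608, 0.1235, 0.1837]
tcp_rot: [-0.001, 0.98, -0.2, -0.0]
force: [1.1, 0.6, -0.3]
gripper_width: 0.0219
grasp_force: 58.9
```

Emit:
servo_tool:
  targets:
    - [-0.08,-0.09,0,0,0,-0.04]
    - [-0.16,-0.18,0,0,0,-0.08]
    - [-0.24,-0.27,0,0,0,-0.12]
    - [-0.311,-0.351,0.004,0,0,-0.153]
    - [-0.311,-0.351,0.004,0,0,-0.153]

```text
time_s: 43.75
eef_pos: [0.4034, 0.3012, 0.1823]
tcp_rot: [-0.001, 0.997, -0.082, 0.0]
force: [0.7, -0.3, -0.7]
gripper_width: 0.0221
grasp_force: 59.0
```

Emit:
servo_tool:
  targets:
    - [0,0,0.05,0,0,0]
    - [0,0,0.12,0,0,0]
    - [0,0,0.2,0,0,0]
    - [0,0,0.2,0,0,0]
    - [0,0,0.2,0,0,0]

```text
time_s: 44.25
eef_pos: [0.4046, 0.2966, 0.1019]
tcp_rot: [0.001, 0.996, -0.085, -0.001]
force: [0.3, 0.8, 0.2]
gripper_width: 0.022
grasp_force: 59.0
```

```bash
python3 -c "
from h import *
a=crate(.028,.08)
seq([(*a,.0105,-99.6)])"
```

```text
t 44.2 tcp [0.4046 0.2966 0.1019] yaw -99.8 tilt 0.1 w 0.022 gf 59.0 F [0.3 0.8 0.2]
to [0.4022 0.2968 0.0105]
   [-0.006, 0.001, 0.228] [0, 0, -0.002]
```

Emit:
servo_tool:
  targets:
    - [-0.006,0,0.06,0,0,0]
    - [-0.006,0,0.12,0,0,0]
    - [-0.006,0,0.17,0,0,0]
    - [-0.006,0,0.2,0,0,0]
    - [-0.006,0,0.212,0,0,0]

```text
time_s: 44.75
eef_pos: [0.4027, 0.2982, 0.0177]
tcp_rot: [-0.0, 0.996, -0.085, 0.0]
force: [-0.1, -1.4, 0.4]
gripper_width: 0.0219
grasp_force: 59.0
```

Emit:
servo_tool:
  targets:
    - [0,0,0.004,0,0,0]
    - [0,0,0.008,0,0,0]
    - [0,0,0.01,0,0,0]
    - [0,0,0.01,0,0,0]
    - [0,0,0.01,0,0,0]

```text
time_s: 45.25
eef_pos: [0.4021, 0.2984, 0.0137]
tcp_rot: [-0.0, 0.996, -0.084, 0.0]
force: [-0.0, 0.0, -0.6]
gripper_width: 0.0219
grasp_force: 59.0
```

Emit:
servo_tool:
  targets:
    - [0,0,0.001,0,0,0]
    - [0,0,0.003,0,0,0]
    - [0,0,0.004,0,0,0]
    - [0,0,0.004,0,0,0]
    - [0,0,0.004,0,0,0]

```text
time_s: 45.75
eef_pos: [0.4017, 0.2982, 0.0116]
tcp_rot: [0.0, 0.996, -0.084, -0.0]
force: [0.0, 0.1, 0.3]
gripper_width: 0.0222
grasp_force: 59.0
```

Emit:
servo_tool:
  targets:
    - [0,0,0.001,0,0,0]
    - [0,0,0.002,0,0,0]
    - [0,0,0.003,0,0,0]
    - [0,0,0.003,0,0,0]
    - [0,0,0.003,0,0,0]

```text
time_s: 46.25
eef_pos: [0.4018, 0.2982, 0.0105]
tcp_rot: [0.0, 0.996, -0.084, -0.0]
force: [-0.5, -0.3, -0.7]
gripper_width: 0.0224
grasp_force: 59.0
```

Emit:
servo_tool:
  targets:
    - [0,0,0.001,0,0,0]
    - [0,0,0.001,0,0,0]
    - [0,0,0.001,0,0,0]

```text
time_s: 46.55
eef_pos: [0.4018, 0.2982, 0.0104]
tcp_rot: [0.0, 0.996, -0.084, -0.0]
force: [-1.0, -0.9, 5.6]
gripper_width: 0.0221
grasp_force: 59.5
```

Emit:
servo_tool:
  targets:
    - [0,0,0,0,0,0]
    - [0,0,0,0,0,0]
    - [0,0,0,0,0,0]
    - [0,0,0,0,0,0]
  fingers: 0.42

```text
time_s: 46.95
eef_pos: [0.4017, 0.2982, 0.0099]
tcp_rot: [0.0, 0.996, -0.084, -0.0]
force: [0.3, 0.1, -0.3]
gripper_width: 0.0359
grasp_force: 0.0
```

Emit:
servo_tool:
  targets:
    - [0,0,-0.02,0,0,0]
    - [0,0,-0.1,0,0,0]
    - [0,0,-0.2,0,0,0]
    - [0,0,-0.32,0,0,0]
    - [0,0,-0.44,0,0,0]

```text
time_s: 47.45
eef_pos: [0.4013, 0.2979, 0.188]
tcp_rot: [0.0, 0.996, -0.084, -0.0]
force: [0.8, 0.3, -0.4]
gripper_width: 0.0361
grasp_force: 0.0
```

```bash
python3 -c "
from h import *
w,u,v,h=push((.582,-.2425),-51,side=-.036)
st=h+.08*u-.036*v
seq([(*st,.22,-141)],step=.19)
print(((w-w[0])@rz(-141)/.4).round(3).tolist(), (([*st,.119]-w[0])@rz(-141)/.4).round(3))"
```

```text
t 47.5 tcp [0.4013 0.2979 0.188 ] yaw -99.7 tilt 0.02 w 0.0361 gf 0.0 F [ 0.8  0.3 -0.4]
to [ 0.6648 -0.4019  0.22  ]
   [0.236, 0.403, -0.02] [0, 0, 0.115]
   [0.304, 0.355, -0.02] [0, 0, 0.115]
   [0.363, 0.294, -0.02] [0, 0, 0.115]
   [0.41, 0.224, -0.02] [0, 0, 0.115]
[[0.0, 0.0, 0.0], [-0.035, -0.0, -0.004], [-0.069, -0.0, -0.003], [-0.103, -0.0, 0.005], [-0.136, -0.0, 0.019], [-0.165, -0.0, 0.038], [-0.191, 0.0, 0.061], [-0.212, -0.0, 0.089], [-0.227, -0.0, 0.12], [-0.238, -0.0, 0.154], [-0.241, 0.0, 0.171], [-0.242, -0.0, 0.188]] [ 0.13   0.    -0.001]
```

Emit:
servo_tool:
  targets:
    - [0.05,0.09,-0.06,0,0,0.03]
    - [0.1,0.18,-0.08,0,0,0.06]
    - [0.16,0.27,-0.08,0,0,0.09]
    - [0.236,0.403,-0.08,0,0,0.115]
    - [0.236,0.403,-0.08,0,0,0.115]
  fingers: 0

```text
time_s: 47.95
eef_pos: [0.4692, 0.1196, 0.2192]
tcp_rot: [0.001, 0.984, -0.176, 0.001]
force: [-0.2, 0.3, 0.1]
gripper_width: 0.0001
grasp_force: 0.0
```

Emit:
servo_tool:
  targets:
    - [0.08,0.09,0,0,0,0.03]
    - [0.16,0.18,0,0,0,0.06]
    - [0.24,0.27,0,0,0,0.09]
    - [0.304,0.355,0,0,0,0.115]
    - [0.304,0.355,0,0,0,0.115]

```text
time_s: 48.45
eef_pos: [0.5348, -0.0557, 0.2187]
tcp_rot: [0.001, 0.964, -0.265, 0.001]
force: [-0.6, 0.4, 0.2]
gripper_width: -0.0002
grasp_force: 0.0
```

Emit:
servo_tool:
  targets:
    - [0.09,0.07,0,0,0,0.03]
    - [0.18,0.15,0,0,0,0.06]
    - [0.27,0.22,0,0,0,0.09]
    - [0.363,0.294,0,0,0,0.115]
    - [0.363,0.294,0,0,0,0.115]

```text
time_s: 48.95
eef_pos: [0.6005, -0.2306, 0.218]
tcp_rot: [0.001, 0.937, -0.35, 0.001]
force: [-0.4, -0.2, -0.1]
gripper_width: -0.0003
grasp_force: 0.0
```

Emit:
servo_tool:
  targets:
    - [0.1,0.055,0,0,0,0.03]
    - [0.2,0.11,0,0,0,0.06]
    - [0.3,0.165,0,0,0,0.09]
    - [0.41,0.224,0,0,0,0.115]
    - [0.41,0.224,0,0,0,0.115]

```text
time_s: 49.45
eef_pos: [0.6653, -0.4051, 0.2151]
tcp_rot: [0.001, 0.902, -0.433, -0.001]
force: [-0.6, 0.4, -0.8]
gripper_width: 0.0002
grasp_force: 0.0
```

```bash
python3 -c "
from h import *
seq([(.6648,-.4019,.119,-141)])"
```

```text
t 49.5 tcp [ 0.6653 -0.4051  0.2151] yaw -141.3 tilt 0.11 w 0.0002 gf 0.0 F [-0.6  0.4 -0.8]
to [ 0.6648 -0.4019  0.119 ]
   [-0.007, -0.004, 0.24] [0, 0, -0.003]
```

Emit:
servo_tool:
  targets:
    - [-0.007,-0.004,0.08,0,0,0]
    - [-0.007,-0.004,0.16,0,0,0]
    - [-0.007,-0.004,0.22,0,0,0]
    - [-0.007,-0.004,0.24,0,0,0]
    - [-0.007,-0.004,0.24,0,0,0]

```text
time_s: 49.95
eef_pos: [0.6637, -0.3955, 0.1201]
tcp_rot: [-0.001, 0.903, -0.43, -0.002]
force: [0.0, 0.0, 0.7]
gripper_width: 0.0003
grasp_force: 0.0
```

Emit:
servo_tool:
  targets:
    - [-0.03,0,0,0,0,0]
    - [-0.06,0,0,0,0,0]
    - [-0.09,0,0,0,0,0]
    - [-0.13,0,0,0,0,0]

```text
time_s: 50.35
eef_pos: [0.6333, -0.3579, 0.1256]
tcp_rot: [0.0, 0.902, -0.431, 0.003]
force: [-0.5, 0.1, -0.4]
gripper_width: 0.0
grasp_force: 0.0
```

Emit:
servo_tool:
  targets:
    - [-0.035,0,-0.004,0,0,0]
    - [-0.069,0,-0.003,0,0,0]
    - [-0.103,0,0.005,0,0,0]
    - [-0.136,0,0.019,0,0,0]
    - [-0.165,0,0.038,0,0,0]

```text
time_s: 50.85
eef_pos: [0.5927, -0.307, 0.1115]
tcp_rot: [0.001, 0.902, -0.431, 0.004]
force: [0.1, -0.8, 1.3]
gripper_width: 0.0001
grasp_force: 0.6
```

Emit:
servo_tool:
  targets:
    - [-0.026,0,0.023,0,0,0]
    - [-0.047,0,0.051,0,0,0]
    - [-0.062,0,0.082,0,0,0]
    - [-0.073,0,0.116,0,0,0]
    - [-0.076,0,0.133,0,0,0]

```text
time_s: 51.35
eef_pos: [0.5698, -0.2816, 0.0511]
tcp_rot: [-0.0, 0.902, -0.431, -0.002]
force: [-0.3, -0.1, 0.7]
gripper_width: -0.0
grasp_force: 0.3
```

Emit:
servo_tool:
  targets:
    - [0,0,0.005,0,0,0]
    - [0,0,0.01,0,0,0]
    - [0,0,0.017,0,0,0]
    - [0,0,0.02,0,0,0]
    - [0,0,0.02,0,0,0]

```text
time_s: 51.85
eef_pos: [0.5714, -0.283, 0.0458]
tcp_rot: [0.0, 0.902, -0.431, 0.0]
force: [-0.8, 0.4, -0.3]
gripper_width: -0.0002
grasp_force: 0.0
```

```bash
python3 -c "
from h import *
plan([])"
```

```text
t 51.9 tcp [ 0.5714 -0.283   0.0458] yaw -141.1 tilt 0.02 w -0.0002 gf 0.0 F [-0.8  0.4 -0.3]
```

Emit:
servo_tool:
  targets:
    - [0,0,0.004,0,0,0]
    - [0,0,0.008,0,0,0]
    - [0,0,0.01,0,0,0]
    - [0,0,0.01,0,0,0]

```text
time_s: 52.25
eef_pos: [0.5716, -0.2831, 0.0435]
tcp_rot: [0.0, 0.902, -0.431, 0.0]
force: [-3.4, 1.6, 7.2]
gripper_width: -0.0001
grasp_force: 3.7
```

Emit:
servo_tool:
  targets:
    - [0,0,0.004,0,0,0]
    - [0,0,0.005,0,0,0]
    - [0,0,0.005,0,0,0]

```text
time_s: 52.55
eef_pos: [0.5717, -0.2831, 0.0434]
tcp_rot: [0.0, 0.902, -0.431, -0.0]
force: [-6.5, 4.1, 15.2]
gripper_width: -0.0001
grasp_force: 7.9
```

```bash
python3 -c "
from h import *
plan([])"
```

```text
t 52.5 tcp [ 0.5717 -0.2831  0.0434] yaw -141.1 tilt 0.03 w -0.0001 gf 7.9 F [-6.5  4.1 15.2]
```

Tin B is shut. I'll lift clear and check everything.

Emit:
servo_tool:
  targets:
    - [0,0,-0.05,0,0,0]
    - [0,0,-0.15,0,0,0]
    - [0,0,-0.25,0,0,0]
    - [0,0,-0.35,0,0,0]
    - [0,0,-0.45,0,0,0]

```text
time_s: 53.05
eef_pos: [0.571, -0.2826, 0.2212]
tcp_rot: [-0.0, 0.902, -0.431, 0.0]
force: [0.6, -1.1, -0.8]
gripper_width: 0.0001
grasp_force: 0.0
```

Emit:
servo_tool:
  targets:
    - [0,0,0,0,0,0]
    - [0,0,0,0,0,0]
    - [0,0,0,0,0,0]

```text
time_s: 53.35
eef_pos: [0.5703, -0.2821, 0.218]
tcp_rot: [-0.0, 0.902, -0.431, -0.001]
force: [-0.2, -0.1, -0.3]
gripper_width: 0.0001
grasp_force: 0.0
```

```bash
python3 -c "
from h import *
d=vision.get_image('top'); s=vision.get_image('scene')
a=cv2.resize(d['color'][165:265,170:260,::-1],None,fx=4.4,fy=4.4,interpolation=2)
b=cv2.resize(s['color'][130:320,190:440,::-1],None,fx=1.6,fy=1.6,interpolation=2)
h=max(a.shape[0],b.shape[0]); cv2.imwrite('pics/fin.png',np.hstack([cv2.copyMakeBorder(i,0,h-i.shape[0],0,0,0) for i in (a,b)]))
plan([])"
```

```text
t 53.5 tcp [ 0.57   -0.282   0.2171] yaw -141.1 tilt 0.25 w -0.0006 gf 0.0 F [-1.1 -0.3  0.4]
```

View pics/fin.png

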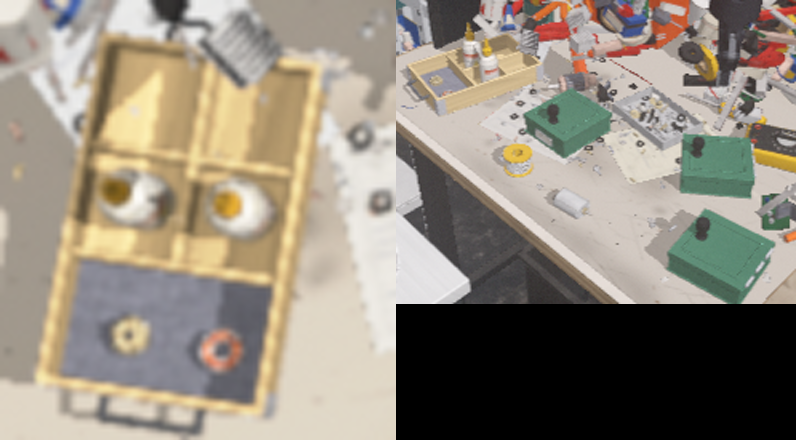

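The final picture shows both bottles upright in cells 3 and 4. The gear at (130,333) and the bearing at (220,350) lie flat on the felt, and all three tins are shut. The spool and motor have not moved.

```bash
python3 -c "
from rig import r
print(r.hand_in())"
```

```text
the job is handed in; nothing more can be done
None
```

I handed the job in at about 53 s: both glue bottles stand upright in their own cells (no oil bottles were on the bench), the brass gear and bearing lie flat on the tray felt, all three tins are shut, and I never opened the third tin, which by elimination holds the nylon gear.

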